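Load chamber slides into the spring-loaded slide magazine

ROBOT

A 6-joint arm with a two-finger parallel gripper is mounted at the origin on the work surface. World frame = base frame: x ahead of the robot, y to its left, z up, the work surface at z = 0. Lengths are in m, angles in degrees, forces in N, time in s.
With the tool pointing down it reaches from about 0.35 to 0.875 m from the base axis. Payload 4.2 kg.
Tool frame: the origin (TCP) lies midway between the tips of the shut fingers; the grasp point (between the pads) lies r.grasp_offset behind it (r.grasp_offset is the distance from the TCP to the grasp point, in m); z points along the fingers, y is the direction in which the jaws open and shut (so a half turn about z gives the same grasp; the last joint's range is limited). The gripper opens to 87 mm and grips with 3 to 60 N. Pads are 19 mm wide; open, the fingers measure 117 mm over their backs; the gripper's body (75 mm by 190 mm) begins 51 mm behind the grasp point.
Start: joints at [78.071, 22.042, 0.453, 0, -68.411, -14.817], TCP at [0.281, 0.558, 0.223] pointing down, gripper open.
Joint ranges: [-179.83, 179.83], [-69.29, 118.12], [-61.27, 80.66], [-181.25, 117.63], [-171.15, -9.14], [-177.46, 177.46]. Speed limits (degrees/s): [159.86, 159.86, 180, 180, 180, 180].

INTERFACE

Orientations are given as a 3x3 rotation matrix whose columns are the frame's x, y, z axes.
In Python, from station import sense, optics, r gives the robot as it stands. The module is installed in compiled form; this text tells all that it offers.
- The arm moves only by the tool servo_tool, never from a script. Its argument "deltas" is a list of rows, each an object with "slide": the shift along the tool's x, y, z in units of 25 mm (1.0 is 25 mm), a list of three; "spin": the turn about the tool's z in units of 8 degrees (1.0 is 8 degrees). A call has 1 to 10 rows; each row shifts and turns the pose as measured when the row begins, along the tool's axes as they then stand; what a row does not reach is not made up. A row lasts 1/10 s, in which the tool goes at most 50 mm and 8.59 degrees, less where a joint would pass 70% of its speed; a pose out of reach is approached as far as the arm can. A call is refused whole if a number of a shift passes 1 or a number of a turn 1, either way. A call with a gripper value outside its range is refused whole. "gripper" is the closure in counts, from 0 (fully open) to 255 (shut), set as the call begins (left out, the last holds). The fingers move at their own pace and stop on an object; the grip force is fixed at half the most. Time passes only in rows, so rows that do not move let the fingers close. It gives the time, the measured TCP pose, the force and the opening at its end, in the units of the state.
- sense(): the state, without advancing time (a new reading comes with each control period).
- optics.capture(name): name is "scene" or "top"; returns a dict with "frame" (420x560x3 uint8, red, green, blue), "camera_matrix" (3x3 intrinsics, pixels), "k1" (the pictures are not rectified: a ray, as slopes to the right and down, at radius r is drawn at 1 + k1 r^2 times it, then the intrinsics apply), "eye" and "rotation" of the camera in the world. Camera axes: x right, y down, z forward; pixel columns grow to the right and rows downward; lengths in m; the calibration is good to about 2 mm. A picture is of the moment at which its call begins. There is no depth.
- r.finish_job(): hands the job in, once; it reports no verdict.
The state is a dict: "time_s": time; "joints": joint angles; "joint_velocities": joint speeds; "effort": joint torques, N m; "tcp_pos": TCP position; "ee_rot": TCP orientation; "wrist_force": force on the tool from outside, world axes, zero at the start; "moment": the same for the moment, N m; "gripper_width": opening from 0.0 (shut) to 1.0 (fully open).
Only numpy, scipy, OpenCV 4.12 (cv2) and the standard library are available. Lean on these libraries where they do the work, as an engineer would, in place of code of your own. Each camera call takes 0.05 s, during which the arm holds its last target.

TASK

Load the two black chamber slides from the tray into the empty spring-loaded slide magazine, one at a time, the second on top of the first: press the slide down against the spring, work it lengthwise in under the two retaining lips and push it home until you feel it bear firmly against the backstop. The slides have thin glass bottoms that crack above about 15 N, so press and push gently by feel, and leave both slides seated and the other things on the bench where they are.

Things in the scene. Friction and masses are not known exactly. Their poses are not given: they have to be found in the camera images.
- magazine: aluminium slide magazine bolted to the bench, empty at the start; base plate 144 x 86 x 10 mm. Frame: origin on the bench, x = direction in which slides are pushed in (open front at -x, backstop at +x), z up. In front of x -7 mm the stack stands free at both sides and its top is bare. A slide that is home has its middle at x -8 to +10 mm, as the backstop is set
- lip_mouth (a point): middle of the entry under the lips, at magazine x 0, z 76 mm. Two cheeks, 28 mm apart inside and 40 mm over all, run from here to x 62 mm; each carries a 4 mm thick lip, underside at 76 mm, overhanging a slide's long edge by 3.5 mm. Flared lead-ins (lips bent up, to 83 mm high; cheeks bent out to a mouth 35 mm wide) reach forward to x -7 mm
- post_top (a point): top of the front post, 58 mm above the bench: 14 mm wide, at magazine x -54 to -48 mm, it keeps the lower slides from sliding forward; the slide being loaded passes over it
- backstop: end bracket of the magazine (x 62 to 68 mm, same origin and axes as magazine) with its stop plate, 26 mm wide, top 74 mm above the bench, between the cheeks. The plate is clamped on a spindle and set differently from day to day: its front face is anywhere from magazine x +30 to +48 mm, not measured, so find it by feel; it does not give
- follower (a joint): sprung black plate under the stack, spanning magazine x -43 to +29 mm; value in m pressed down: 0 with the magazine empty (its top at the lips' underside), 0.012 with one slide, 0.024 with two (full), hard stop at 0.0268. Pushes up with about 3.6 N at 0, 5.4 N with one slide, 7.2 N when full. A slide under the lips takes about 2 to 6 N to slide
- slide_a_center (a point): black chamber slide with a flat top showing 2 x 4 square wells, 76 mm long (its x) x 26 mm wide (its y) x 12 mm high, about 35 g, thin glass underside; either end may go first. Point: its centre, half-way up. Starts flat on the tray
- slide_b_center (a point): black chamber slide with a flat top showing 2 x 4 square wells, 76 mm long (its x) x 26 mm wide (its y) x 12 mm high, about 35 g, thin glass underside; either end may go first. Point: its centre, half-way up. Starts flat on the tray
- slide_a: the same slide as slide_a_center; origin at the centre of its underside
- slide_b: the same slide as slide_b_center; origin at the centre of its underside
- tray: flat white tray plate fixed to the bench, 120 (x) x 220 (y) x 12 mm, origin at the centre of its underside; the two slides lie on its top about 104 mm apart
- dropper: bystander: small amber bottle, 30 mm across, 62 mm high; origin at its underside; leave alone
- objective: bystander: steel microscope objective standing up, 30 mm across, 48 mm high; origin at its underside; leave alone
- slide_box: bystander: white lidded box 87 x 62 x 36 mm; origin at its underside; leave alone
Things that resemble listed ones, but are neither listed nor needed, are in the scene too. What is shaped like the slide_a but blue or turquoise is not meant.

How it is judged (in metres and radians):
On the way, in this order (a step that is already met when the one before it is completed fails the run):
1. one slide is under the lips, home, and bears against the backstop with more than 1 N (((x of slide_a_center in the frame of magazine between -0.01 and 0.012 m and y of slide_a_center in the frame of magazine between -0.003 and 0.003 m and z of slide_a_center in the frame of magazine between 0.054 and 0.071 m and angle between the z axis of slide_a and the z axis of magazine, either way round below 0.06 rad and z of slide_a_center in the frame of magazine above 0.066 m and contact force between slide_a and backstop above 1 N) or (x of slide_b_center in the frame of magazine between -0.01 and 0.012 m and y of slide_b_center in the frame of magazine between -0.003 and 0.003 m and z of slide_b_center in the frame of magazine between 0.054 and 0.071 m and angle between the z axis of slide_b and the z axis of magazine, either way round below 0.06 rad and z of slide_b_center in the frame of magazine above 0.066 m and contact force between slide_b and backstop above 1 N))), for 0.05 s.
2. the other slide too, on top of the first, home and bearing against the backstop with more than 1 N (((x of slide_a_center in the frame of magazine between -0.01 and 0.012 m and y of slide_a_center in the frame of magazine between -0.003 and 0.003 m and z of slide_a_center in the frame of magazine between 0.054 and 0.071 m and angle between the z axis of each of slide_a, slide_b and the z axis of magazine, either way round below 0.06 rad and z of slide_a_center in the frame of magazine above 0.066 m and contact force between slide_a and backstop above 1 N and x of slide_b_center in the frame of magazine between -0.01 and 0.012 m and y of slide_b_center in the frame of magazine between -0.003 and 0.003 m and z of slide_b_center in the frame of magazine between 0.054 and 0.071 m) or (x of slide_b_center in the frame of magazine between -0.01 and 0.012 m and y of slide_b_center in the frame of magazine between -0.003 and 0.003 m and z of slide_b_center in the frame of magazine between 0.054 and 0.071 m and angle between the z axis of each of slide_b, slide_a and the z axis of magazine, either way round below 0.06 rad and z of slide_b_center in the frame of magazine above 0.066 m and contact force between slide_b and backstop above 1 N and x of slide_a_center in the frame of magazine between -0.01 and 0.012 m and y of slide_a_center in the frame of magazine between -0.003 and 0.003 m and z of slide_a_center in the frame of magazine between 0.054 and 0.071 m))), for 0.05 s.
At the end, for the whole second after the job is handed in: Both slides rest stacked in the magazine under its lips: each middle at magazine x -10 to +12 mm and within 3 mm sideways, the two flush with each other within 3 mm and parallel to the base within 0.06 rad, the upper one held up against the lips (x of slide_a_center in the frame of magazine between -0.01 and 0.012 m and y of slide_a_center in the frame of magazine between -0.003 and 0.003 m and z of slide_a_center in the frame of magazine between 0.054 and 0.071 m and angle between the z axis of each of slide_a, slide_b and the z axis of magazine, either way round below 0.06 rad and linear speed of each of slide_a, slide_b below 0.02 m/s and x of slide_b_center in the frame of magazine between -0.01 and 0.012 m and y of slide_b_center in the frame of magazine between -0.003 and 0.003 m and z of slide_b_center in the frame of magazine between 0.054 and 0.071 m and z of any of slide_a_center, slide_b_center in the frame of magazine above 0.066 m and horizontal distance between slide_a_center and slide_b_center below 0.003 m); the robot touches nothing.
It fails at once if a slide is pushed against the backstop with more than 15 N (contact force between any of slide_a, slide_b and backstop above 15 N).
It fails at once if one slide is pressed on the other with more than 15 N (contact force between slide_a and slide_b above 15 N).
It fails at once if a slide is jammed in the magazine (lips, cheeks, follower and backstop together over 30 N) (contact force between any of slide_a, slide_b and magazine above 30 N).
It fails at once if the dropper bottle, the objective or the white box is pushed 15 mm or more from its place (distance of any of dropper, objective, slide_box from where it was at the start of the episode above 0.015 m).
It also fails if it takes over 72 s, if anything falls off the work surface, if the arm or the gripper's body presses on something with over 40 N, if the wrist force passes 120 N, or if a joint passes its speed limit or range.

## Working session

There is one attempt and no reset: what is moved stays moved. The work goes in short steps, Python scripts to look and compute and a tool call to move; the robot and the scene stay as the last step left them, time stands still between calls to the robot, and variables do not carry over. Pictures are saved under pics/ and viewed, and the job is handed in when it is done.

Besides the shell and the picture viewer there is one more tool, called after "Call:" as a command line: name --argument value ..., lists and objects as JSON in quotes. servo_tool: Moves the arm, as the interface text tells. Its arguments: {"type":"object","properties":{"deltas":{"type":"array"},"gripper":{"type":"number"}},"required":["deltas"]}

```bash
mkdir -p pics && python3 - <<'E'
from station import sense, optics, r
import cv2,numpy as np
np.set_printoptions(precision=4,suppress=True)
s=sense(); print(s); print(r.grasp_offset)
for n in("scene","top"):
    c=optics.capture(n); cv2.imwrite(f"pics/{n}0.png",cv2.cvtColor(c["frame"],cv2.COLOR_RGB2BGR))
    print(n,c["camera_matrix"],c["k1"],c["eye"],c["rotation"])
E
```

```text
{'time_s': 0.0, 'joints': array([ 78.0711,  22.0908,   0.3803,  -0.03  , -68.4106, -14.8153]), 'joint_velocities': array([ 0.0635, -0.0548, -0.0061, -0.0225, -0.0256, -0.0994]), 'effort': array([ -0.    , -39.0666,  18.7402,   4.22  ,   0.011 ,  -0.0002]), 'tcp_pos': array([0.281 , 0.5576, 0.2215]), 'ee_rot': array([[ 0.8929, -0.4502, -0.0009],
       [-0.4502, -0.8929, -0.002 ],
       [ 0.0001,  0.0022, -1.    ]]), 'wrist_force': array([ 0.6874, -0.0165, -0.1363]), 'moment': array([-0.0181, -0.0024, -0.0117]), 'gripper_width': 1.001788497302101}
0.0187
scene [[393.5126   0.     276.6537]
 [  0.     393.5126 211.2435]
 [  0.       0.       1.    ]] 0.034751708817617175 [ 1.0696 -0.1538  0.6451] [[ 0.4109  0.6503 -0.6389]
 [ 0.9116 -0.2997  0.2812]
 [-0.0086 -0.698  -0.716 ]]
top [[465.6181   0.     289.5454]
 [  0.     465.6181 213.0595]
 [  0.       0.       1.    ]] -0.11365686991871846 [0.3958 0.0794 1.0182] [[ 0.0187 -0.9806  0.1953]
 [-0.9994 -0.0239 -0.0241]
 [ 0.0282 -0.1948 -0.9804]]
```

View pics/scene0.png

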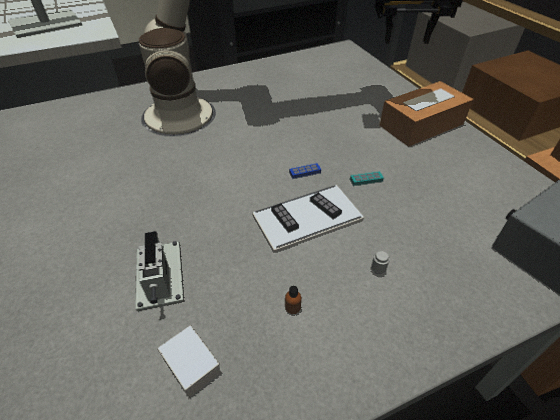

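View pics/top0.png

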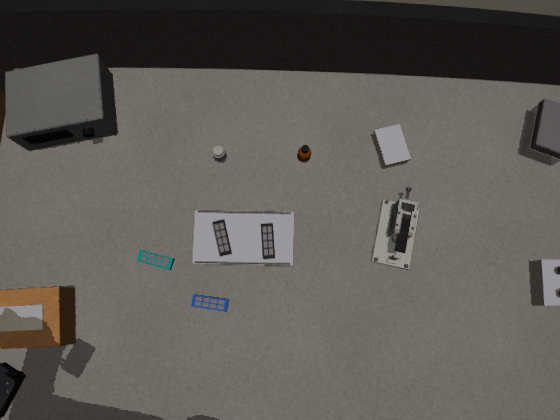

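Scene view: the black slides are at (285,217) and (325,205) on the white tray, and the magazine is at (155,272). Top view: the slides are at (222,238) and (268,241), and the magazine is at (397,234) with the spindle near (405,193). Things that could be taken for the slides are the blue slide at top (210,303) and the turquoise one at top (155,260), both off the tray. I choose the two black ones and check them in a crop.

```bash
python3 - <<'E'
import cv2,numpy as np
t=cv2.imread("pics/top0.png"); s=cv2.imread("pics/scene0.png")
a=cv2.resize(t[185:275,360:440],None,fx=6,fy=6,interpolation=cv2.INTER_CUBIC)
b=cv2.resize(t[200:280,185:305],None,fx=6,fy=6,interpolation=cv2.INTER_CUBIC)
c=cv2.resize(s[220:325,120:200],None,fx=5.5,fy=5.5,interpolation=cv2.INTER_CUBIC)
cv2.imwrite("pics/ca.png",a);cv2.imwrite("pics/cb.png",b);cv2.imwrite("pics/cc.png",c)
E
```

```text
(no output)
```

View pics/ca.png

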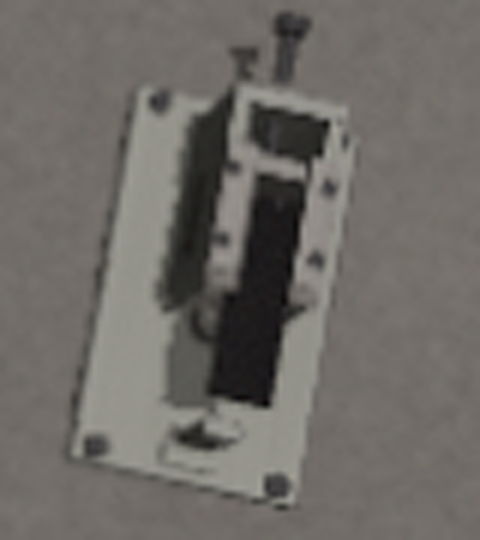

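View pics/cb.png

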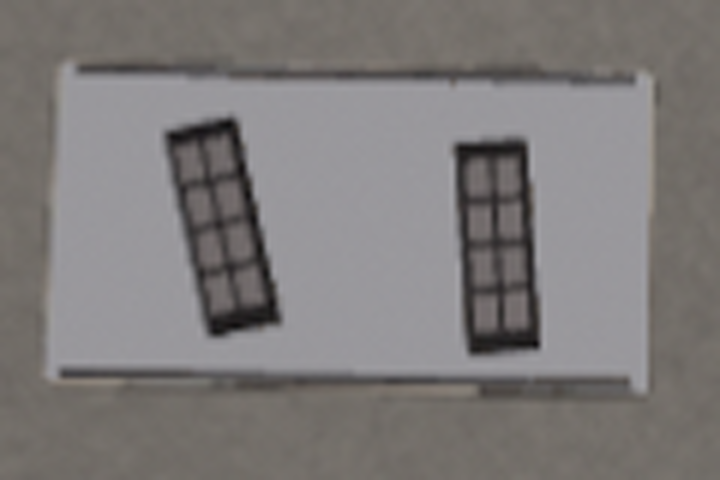

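View pics/cc.png

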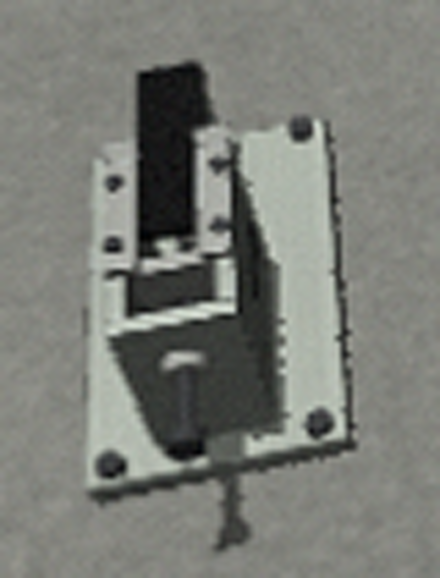

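The crops confirm two black 2x4-well slides on the tray. They also show the magazine's open front toward the bottom of the top view (black follower) and its spindle at the back. Next I measure them.

```bash
cat > h.py <<'E'
import cv2,numpy as np
from station import sense, optics, r
np.set_printoptions(precision=4,suppress=True)
def ray(c,uv):
    K=np.array(c["camera_matrix"]);d=np.array([(uv[0]-K[0,2])/K[0,0],(uv[1]-K[1,2])/K[1,1]])
    s=d.copy()
    for _ in range(20): s=d/(1+c["k1"]*(s@s))
    return np.array(c["rotation"])@np.array([s[0],s[1],1.])
def onz(c,uv,z):
    v=ray(c,uv);e=np.array(c["eye"]);return (e+v*(z-e[2])/v[2])[:2]
def proj(c,p):
    q=np.array(c["rotation"]).T@(np.array(p)-np.array(c["eye"]));s=q[:2]/q[2]
    s=s*(1+c["k1"]*(s@s));K=np.array(c["camera_matrix"]);return np.array([K[0,0]*s[0]+K[0,2],K[1,1]*s[1]+K[1,2]])
def rect(c,mask,z):
    "metric min-area rects of mask blobs put on plane z"
    out=[]
    for k in cv2.findContours(mask,cv2.RETR_EXTERNAL,cv2.CHAIN_APPROX_NONE)[0]:
        if cv2.contourArea(k)<60: continue
        p=np.array([onz(c,q,z) for q in k[:,0].astype(float)])
        (a,b),(w,h),t=cv2.minAreaRect((p*1000).astype(np.float32))
        bx=cv2.boxPoints(((a,b),(w,h),t)); 
        e=bx[1]-bx[0] if np.linalg.norm(bx[1]-bx[0])>np.linalg.norm(bx[2]-bx[1]) else bx[2]-bx[1]
        yaw=np.degrees(np.arctan2(e[1],e[0])); yaw=(yaw+90)%180-90
        out.append((np.array([a,b])/1000,sorted((w,h)),yaw,k[:,0].mean(0)))
    return out
E
python3 - <<'E'
from h import *
for n in("top","scene"):
    c=optics.capture(n);f=c["frame"].astype(int);g=f.sum(2)//3
    # tray mask
    hsv=cv2.cvtColor(c["frame"],cv2.COLOR_RGB2HSV)
    if n=="top":
        x0,x1,y0,y1=196,292,216,262
    else: x0,x1,y0,y1=262,352,190,240
    m=np.zeros(g.shape,np.uint8); m[y0:y1,x0:x1]=(g[y0:y1,x0:x1]<120)*255
    m=cv2.morphologyEx(m,cv2.MORPH_CLOSE,np.ones((7,7)))
    for o in rect(c,m,0.024): print(n,o)
    print(g[240,225:300:3] if n=="top" else g[215,250:330:4])
    # tray/plate brightness
    
c=optics.capture("top");g=c["frame"].astype(int).sum(2)//3
print(g[200:270:4,372:425:2])
E
```

```text
top (array([0.5325, 0.1015]), [27.28268051147461, 77.17552185058594], np.float32(5.4877167), array([267.3696, 240.5435]))
top (array([0.5369, 0.2006]), [27.866113662719727, 77.8116455078125], np.float32(15.280678), array([221.4889, 237.4667]))
[107  46 153 152 153 154 154 153 153 153 153 153 130  72  51  64  47 153
 152 153 153 154 153 109 109]
scene (array([0.5558, 0.1449]), [128.9125518798828, 159.55299377441406], np.float32(-88.41671), array([309.1988, 215.509 ]))
[135 179 203 199 203 201 139  32 101  73  25 200 199 203 202 201 199 202
 198 212]
[[111 107 107 111 110  99 142  88  98 121 109 107 104  59 142 149 150 129
  136 115 108 111 111 110 110 110 109]
 [110 107 107 110  96 118 147 124 146 144  84  47  42  76 145  49  45  49
   47  39  92 127 131 113 109 110 110]
 [106 109 109 109  64 146 146 145 145 122  48  40  41 124 120  67  44  50
   47  43  41 109 141 118 110 113 113]
 [107 112 110 106  93 147 143 144 144  80  42  40  37  58 121 130 140 140
  130 102 140 142 143 141 112 109 108]
 [109 108 110 100 127 147 145 145 144  67  36  38  42 143 141  75  42  40
   41  41 140  67 1
[... 789 characters left out ...]
 110 108 113 108 109]
 [ 95 123 146 146 146 146 147 143  88  89  89  63  30  31  27  25  28 137
  145 143 137 109 108 108 108 107 109]
 [ 63 148 147 147 146 147 145 136 113  90  85  88 125 129 107  58  23 140
  144 145 103 112 107 112 111 109 110]
 [ 89 149 145 145 146 147 144 144 112  96  51 128 148 143 135 145 145 144
  144 146 107 106 108 111 109 109 109]
 [137  65  68 131 146 147 146 111 146 140 133 119 136 143 147 146 144 144
  146 138 110 109 107 107 108 112 107]
 [107 108 107 109  99  96  94 100 132 140 141 140 146 146 146 145  91  79
  149 106 108 107 109 109 109 112 110]
 [109 108 111 109 104 110 107 107 104 107 109 114 107 101  92  71  86 129
  147 110 108 108 111 111 108 107 111]]
```

```bash
python3 - <<'E'
from h import *
c=optics.capture("scene");g=c["frame"].astype(int).sum(2)//3
m=np.zeros(g.shape,np.uint8); pts=np.array([[262,216],[337,194],[355,214],[280,241]]); roi=cv2.fillConvexPoly(m.copy(),pts,255)
m=((g<110)&(roi>0)).astype(np.uint8)*255
m=cv2.morphologyEx(m,cv2.MORPH_CLOSE,np.ones((5,5)))
for o in rect(c,m,0.024): print("scene",o)
# magazine from both views: plate mask hull with right brightness
for n,box,z in(("top",(370,198,422,272),.010),("scene",(130,235,190,312),.010)):
    c=optics.capture(n);g=c["frame"].astype(int).sum(2)//3
    x0,y0,x1,y1=box; m=np.zeros(g.shape,np.uint8)
    m[y0:y1,x0:x1]=(g[y0:y1,x0:x1]>(128 if n=="top" else 150))*255
    k=max(cv2.findContours(m,cv2.RETR_EXTERNAL,cv2.CHAIN_APPROX_NONE)[0],key=cv2.contourArea)
    print(n,cv2.contourArea(k)); cv2.imwrite(f"pics/m_{n}.png",cv2.resize(np.hstack([m[y0-5:y1+5,x0-5:x1+5],g[y0-5:y1+5,x0-5:x1+5].astype(np.uint8)]),None,fx=5,fy=5,interpolation=0))
    for o in rect(c,m,z): print(o)
E
```

```text
scene (array([0.5471, 0.0985]), [30.942569732666016, 66.6639404296875], np.float32(5.6107025), array([286.25  , 220.1333]))
scene (array([0.5495, 0.198 ]), [33.6871337890625, 69.67790222167969], np.float32(14.58519), array([326.9677, 207.0806]))
top 978.5
(array([ 0.5616, -0.1829]), [83.31746673583984, 151.76727294921875], np.float32(-11.477592), array([397.2286, 230.9275]))
scene 562.0
(array([ 0.5515, -0.2003]), [49.505558013916016, 148.01104736328125], np.float32(-11.242065), array([142.451 , 278.6176]))
(array([ 0.5636, -0.1566]), [31.317529678344727, 141.8763885498047], np.float32(-11.993065), array([173.9639, 274.3675]))
```

View pics/m_top.png

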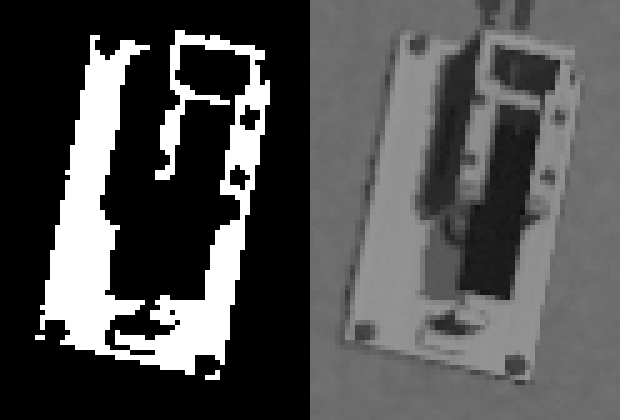

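View pics/m_scene.png

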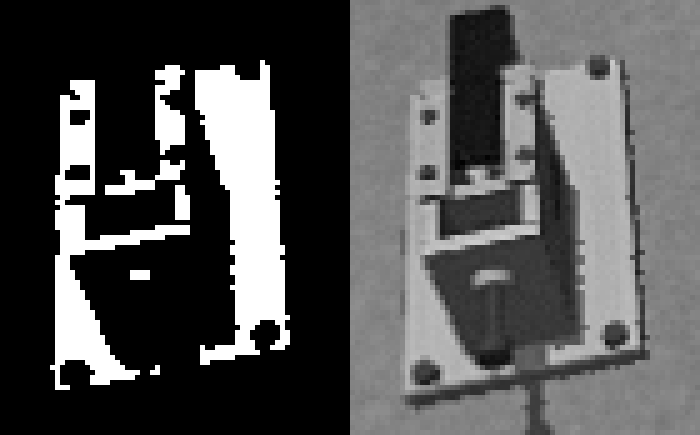

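```bash
cat > mag.py <<'E'
from h import *
# name, axis measured, value(mm), z, range along other axis
F=[("plateL","y",43,.010,-60,60),("plateR","y",-43,.010,-60,-15),("front","x",-72,.010,-33,33),("back","x",72,.010,20,38),
("lipLout","y",20,.080,5,50),("lipRout","y",-20,.080,5,50),("lipLin","y",9.5,.080,4,26),("lipRin","y",-9.5,.080,4,26),("folfront","x",-43,.076,-8,8),("folL","y",10,.076,-38,-12),("folR","y",-10,.076,-38,-12),("stop","x",39,.074,-7,7),("stop2","x",45,.074,-7,7)]
def meas(c,o,yaw,W=4):
    g=cv2.cvtColor(c["frame"],cv2.COLOR_RGB2GRAY).astype(np.float32)
    a=np.radians(yaw);R=np.array([[np.cos(a),-np.sin(a)],[np.sin(a),np.cos(a)]])
    for nm,ax,v,z,lo,hi in F:
        res=[];sg=[]
        for t in np.linspace(lo,hi,15):
            m=np.array([v,t] if ax=="x" else [t,v])/1000.
            d=np.array([1,0] if ax=="x" else [0,1])/1000.
            s=np.arange(-8,8.01,.25)
            uv=np.array([proj(c,np.r_[R@(m+d*k)+o,z]) for k in s]).astype(np.float32)
            pr=cv2.remap(g,uv[None,:,0],uv[None,:,1],cv2.INTER_LINEAR)[0]
            gr=np.gradient(cv2.GaussianBlur(pr[None],(0,0),3)[0]);i=np.argmax(abs(gr))
            w=abs(gr)*(abs(np.arange(len(s))-i)<8);res.append((w*s).sum()/w.sum());sg.append(gr[i])
        res=np.array(res);k=abs(res-np.median(res))<1.5
        x=np.linspace(lo,hi,15)
        sl=np.degrees(np.polyfit(x[k],res[k],1)[0]) if k.sum()>4 else 0
        print(f"{nm:9s} off {np.median(res):6.2f} slope {sl if ax=='y' else -sl:6.2f} n{k.sum()} grad {np.median(sg):5.1f}")
E
python3 - <<'E'
from mag import *
for n in("top","scene"):
    print(n);meas(optics.capture(n),np.array([.5616,-.1800]),-11.5)
E
```

```text
top
plateL    off  -3.46 slope   0.20 n15 grad  -4.6
plateR    off  -1.61 slope   0.05 n15 grad   3.2
front     off  -3.21 slope  -0.52 n12 grad   4.5
back      off  -5.73 slope   0.02 n15 grad  -1.3
lipLout   off  -1.75 slope   1.21 n15 grad  -7.2
lipRout   off   4.73 slope  -2.63 n5 grad  -5.2
lipLin    off  -2.77 slope   0.63 n14 grad   6.0
lipRin    off  -2.58 slope  -0.10 n15 grad  -9.2
folfront  off  -2.48 slope  -0.72 n7 grad   0.2
folL      off  -0.16 slope   0.93 n11 grad   2.7
folR      off  -3.11 slope   1.07 n13 grad  -6.9
stop      off  -4.27 slope  -3.86 n14 grad  -5.2
stop2     off   6.23 slope   0.73 n15 grad   7.3
scene
plateL    off  -4.59 slope   0.35 n15 grad -10.0
plateR    off  -2.86 slope   0.42 n8 grad   3.0
front     off  -1.46 slope   0.48 n6 grad   2.0
back      off  -3.16 slope  -1.13 n10 grad  -7.7
lipLout   off  -2.84 slope   1.37 n10 grad -12.8
lipRout   off   6.30 slope   0.01 n10 grad -12.3
lipLin    off   6.61 slope  -0.28 n9 grad -11.9
lipRin    off  -3.90 slope   0.69 n15 grad -12.7
folfront  off  -6.73 slope  -0.89 n14 grad  -2.5
folL      off  -1.17 slope   7.27 n6 grad   7.2
folR      off  -4.73 slope   0.69 n15 grad  -8.7
stop      off  -3.73 slope  -0.48 n14 grad -11.8
stop2     off   6.15 slope   0.27 n15 grad  12.2
```

```bash
python3 - <<'E'
from mag import *
yaw=-11.2;a=np.radians(yaw);o=np.array([.5616,-.1800])+np.array([[np.cos(a),-np.sin(a)],[np.sin(a),np.cos(a)]])@[-.003,-.0028]
print(o)
for n in("top","scene"):
    c=optics.capture(n);print(n);meas(c,o,yaw)
    R=np.array([[np.cos(a),-np.sin(a)],[np.sin(a),np.cos(a)]])
    im=cv2.resize(c["frame"],None,fx=6,fy=6,interpolation=cv2.INTER_CUBIC)
    for nm,ax,v,z,lo,hi in F:
        for t in np.linspace(lo,hi,15):
            p=proj(c,np.r_[R@(np.array([v,t] if ax=="x" else [t,v])/1000)+o,z]);cv2.circle(im,tuple(int(q) for q in (p+.5)*6),1,(255,0,0),-1)
    p=(proj(c,np.r_[o,.05])*6).astype(int);im=im[p[1]-290:p[1]+290,p[0]-250:p[0]+250]
    cv2.imwrite(f"pics/mo_{n}.png",im[:,:,::-1])
E
```

```text
[ 0.5581 -0.1822]
top
plateL    off  -0.97 slope  -0.22 n15 grad  -4.8
plateR    off   1.51 slope   0.00 n15 grad   3.3
front     off  -0.49 slope  -0.15 n14 grad   4.1
back      off  -2.67 slope  -3.67 n12 grad  -0.6
lipLout   off   0.78 slope   0.45 n14 grad  -7.2
lipRout   off  -2.93 slope  -0.62 n8 grad   2.7
lipLin    off  -0.00 slope   0.68 n15 grad   6.2
lipRin    off   0.20 slope   0.42 n15 grad  -9.4
folfront  off  -6.69 slope   0.03 n15 grad  -4.2
folL      off   2.61 slope   0.39 n14 grad   2.9
folR      off  -0.26 slope  -0.73 n12 grad  -7.6
stop      off  -1.63 slope  -2.56 n15 grad  -5.7
stop2     off  -6.50 slope  -1.35 n15 grad  -4.1
scene
plateL    off  -1.86 slope  -0.08 n15 grad  -9.7
plateR    off   0.28 slope  -0.03 n8 grad   3.0
front     off   0.74 slope   0.48 n5 grad   0.6
back      off   0.03 slope  -0.76 n11 grad  -8.2
lipLout   off  -0.79 slope   0.32 n10 grad -12.2
lipRout   off  -4.24 slope  -0.19 n8 grad   3.4
lipLin    off  -1.37 slope   0.47 n15 grad  11.4
lipRin    off  -1.27 slope   0.50 n15 grad -12.5
folfront  off  -6.00 slope   0.16 n15 grad  -6.3
folL      off   1.68 slope   5.89 n8 grad   6.9
folR      off  -1.76 slope   0.21 n15 grad  -8.7
stop      off  -1.05 slope   0.12 n11 grad -11.5
stop2     off  -6.48 slope   0.71 n15 grad -10.5
```

View pics/mo_top.png

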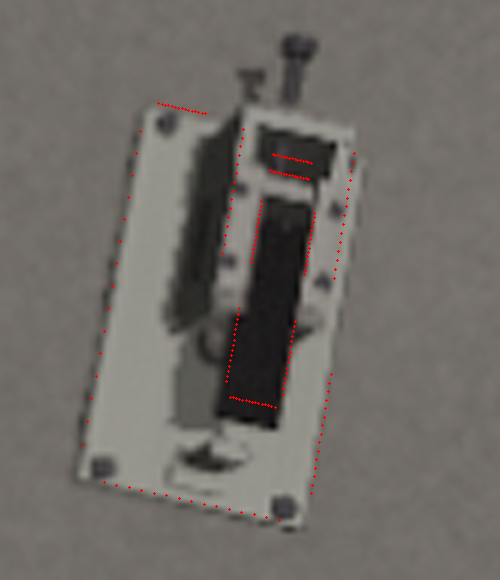

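View pics/mo_scene.png

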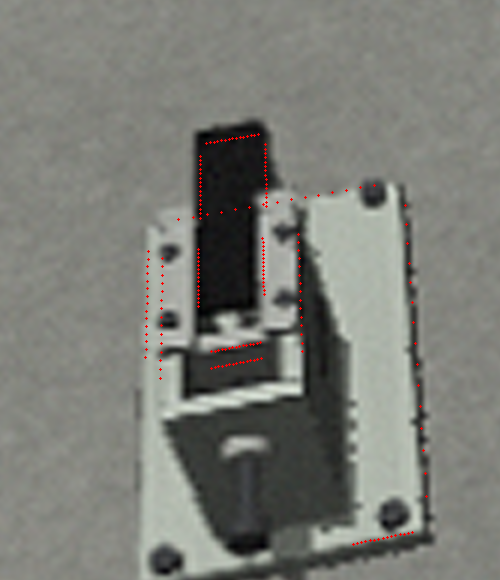

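The plate fits, but the follower and flares say the frame origin sits about 6.6 mm toward the front of the plate centre. I'll re-check with that shift.

```bash
python3 - <<'E'
import mag
from mag import *
yaw=-11.0;a=np.radians(yaw);R=np.array([[np.cos(a),-np.sin(a)],[np.sin(a),np.cos(a)]]);o=np.array([.5515,-.1814])
mag.F=[("follfront","x",-43,.076,-8,8),("lipLin","y",9.5,.080,4,26),("lipRin","y",-9.5,.080,4,26),("lipLout","y",20,.080,5,50),("postfront","x",-54,.058,-6,6),("brkback","x",68,.080,-10,10),("brkfront","x",62,.080,-10,10),("stopface","x",36,.074,-5,5),("stopface+","x",40,.074,-5,5),("mouthL","x",-7,.083,13,17),("mouthR","x",-7,.083,-17,-13),("plf","x",-66,.01,-30,30)]
for n in("top","scene"):
    c=optics.capture(n);print(n);meas(c,o,yaw)
    im=cv2.resize(c["frame"],None,fx=8,fy=8,interpolation=cv2.INTER_CUBIC)
    for nm,ax,v,z,lo,hi in mag.F:
        for t in np.linspace(lo,hi,9):
            p=proj(c,np.r_[R@(np.array([v,t] if ax=="x" else [t,v])/1000)+o,z]);cv2.circle(im,tuple(int(q) for q in (p+.5)*8),1,(255,0,0),-1)
    p=(proj(c,np.r_[o,.05])*8).astype(int);im=im[p[1]-300:p[1]+300,p[0]-200:p[0]+200]
    cv2.imwrite(f"pics/mp_{n}.png",im[:,:,::-1])
a=cv2.imread("pics/mp_top.png");b=cv2.imread("pics/mp_scene.png");cv2.imwrite("pics/mp.png",np.hstack([a,b]))
E
```

```text
top
follfront off  -1.55 slope  -0.61 n15 grad  -8.5
lipLin    off   0.36 slope   0.12 n15 grad   6.3
lipRin    off   0.90 slope  -0.91 n15 grad  -9.6
lipLout   off   1.19 slope   0.23 n13 grad  -7.2
postfront off  -0.65 slope   8.53 n8 grad   2.6
brkback   off  -6.64 slope   0.06 n11 grad   2.8
brkfront  off  -2.50 slope  -0.63 n15 grad   7.8
stopface  off   1.29 slope  -3.94 n15 grad   7.0
stopface+ off  -2.64 slope  -3.48 n11 grad   7.0
mouthL    off  -1.00 slope  -1.02 n15 grad   3.5
mouthR    off  -3.35 slope  24.52 n15 grad  -2.8
plf       off   0.26 slope  -0.72 n14 grad   4.1
scene
follfront off   0.57 slope   2.06 n15 grad  -6.3
lipLin    off  -0.86 slope  -1.06 n15 grad  11.4
lipRin    off  -0.78 slope  -0.06 n15 grad -12.5
lipLout   off  -0.34 slope  -2.13 n8 grad  -6.7
postfront off  -5.67 slope   1.02 n14 grad  -6.0
brkback   off  -1.82 slope  -0.33 n8 grad  12.6
brkfront  off   3.59 slope  -0.45 n15 grad  12.6
stopface  off  -3.38 slope   4.48 n8 grad   9.7
stopface+ off   4.54 slope  -1.02 n12 grad -11.8
mouthL    off   2.12 slope  -8.28 n15 grad   7.5
mouthR    off   2.09 slope -13.20 n15 grad   2.8
plf       off  -0.26 slope   0.29 n5 grad   1.6
```

View pics/mp.png

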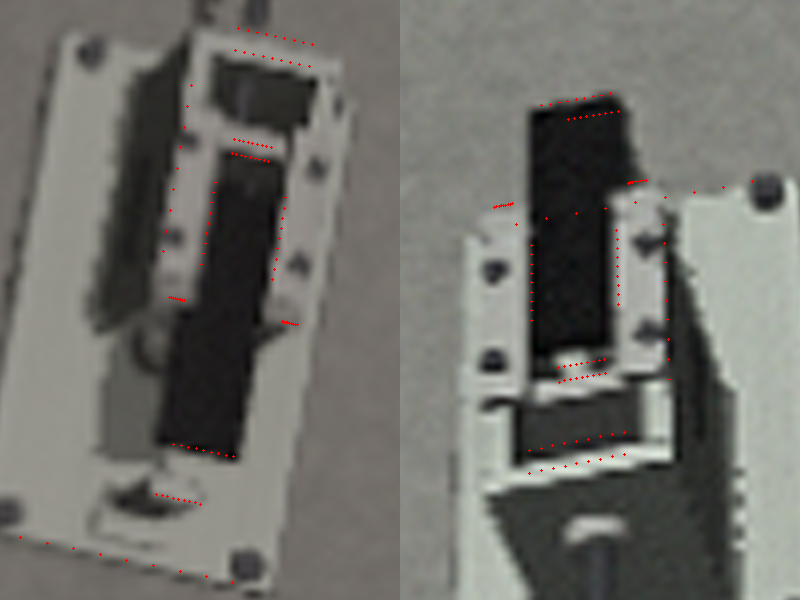

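```bash
cat >> h.py <<'E'
MO=np.array([.5512,-.1814]);MY=-11.0
def m2w(x,y):
    a=np.radians(MY);return np.array([[np.cos(a),-np.sin(a)],[np.sin(a),np.cos(a)]])@np.array([x,y])/1000+MO
def st():
    s=sense();R=np.array(s["ee_rot"]);yaw=np.degrees(np.arctan2(R[1,0],R[0,0]))
    a=np.radians(-MY);w=np.array([[np.cos(a),-np.sin(a)],[np.sin(a),np.cos(a)]])
    print("t",round(s["time_s"],2),"tcp",np.array(s["tcp_pos"]),"yaw",round(yaw,2),"F",np.array(s["wrist_force"]),"M",np.array(s["moment"]),"w",round(s["gripper_width"]*87,1))
    print("mag xyz mm",w@(np.array(s["tcp_pos"])[:2]-MO)*1000,"Fmag",w@np.array(s["wrist_force"])[:2],"zaxis",R[:,2])
    return s,R,yaw
def go(x,y,z,yaw=None):
    s,R,y0=st();d=R.T@(np.array([x,y,z])-np.array(s["tcp_pos"]))/.025
    print("total units now-axes",d)
    if yaw is not None:
        sp=-(yaw-y0)/8;a=np.radians(yaw)
        Rn=np.array([[np.cos(a),np.sin(a),0],[np.sin(a),-np.cos(a),0],[0,0,-1]])
        print("spin units",round(sp,3),"units after spin",Rn.T@(np.array([x,y,z])-np.array(s["tcp_pos"]))/.025)
E
python3 -c "
from h import *
go(.533,.1005,.09,5.5)"
```

```text
t 0.7 tcp [0.2813 0.5581 0.2226] yaw -26.75 F [-0.7951  0.3056  0.2638] M [-0.0161  0.0422  0.0142] w 86.8
mag xyz mm [-406.0946  674.4188] Fmag [-0.8388  0.1482] zaxis [-0.  0. -1.]
total units now-axes [17.231  11.8137  5.3016]
spin units -4.031 units after spin [ 8.2692 19.1855  5.3026]
```

Call:
servo_tool --deltas '[{"slide":[0,0,0],"spin":-1},{"slide":[0,0,0],"spin":-1},{"slide":[0,0,0],"spin":-1},{"slide":[0,0,0],"spin":-1}]' --gripper 0

```text
time_s: 1.1
tcp_pos: [0.2812, 0.5581, 0.2227]
ee_rot: [[0.994, 0.112, -0.0], [0.112, -0.994, 0.0], [-0.0, -0.0, -1.0]]
wrist_force: [-0.5, -0.4, -0.4]
gripper_width: 1.004
```

```bash
python3 -c "
from h import *
go(.533,.1005,.09,5.5)"
```

```text
t 1.1 tcp [0.2812 0.5581 0.2227] yaw 6.46 F [-0.4929 -0.4229 -0.3796] M [-0.0693 -0.0184  0.0153] w 87.3
mag xyz mm [-406.0927  674.3585] Fmag [-0.4031 -0.5092] zaxis [-0.0001  0.0001 -1.    ]
total units now-axes [ 7.9478 19.3195  5.3033]
spin units 0.12 units after spin [ 8.2698 19.1831  5.306 ]
```

Call:
servo_tool --deltas '[{"slide":[0.4,0.96,0.2],"spin":0.12},{"slide":[0.41,0.96,0.2],"spin":0},{"slide":[0.41,0.96,0.2],"spin":0},{"slide":[0.41,0.96,0.2],"spin":0},{"slide":[0.41,0.96,0.2],"spin":0},{"slide":[0.41,0.96,0.2],"spin":0},{"slide":[0.41,0.96,0.2],"spin":0},{"slide":[0.41,0.96,0.2],"spin":0},{"slide":[0.41,0.96,0.2],"spin":0},{"slide":[0.41,0.96,0.2],"spin":0}]'

```text
time_s: 2.1
tcp_pos: [0.4106, 0.3252, 0.1719]
ee_rot: [[0.995, 0.105, 0.003], [0.105, -0.995, 0.005], [0.003, -0.005, -1.0]]
wrist_force: [0.1, -0.1, 0.1]
gripper_width: 1.001
```

Call:
servo_tool --deltas '[{"slide":[0.4,0.96,0.2],"spin":0},{"slide":[0.41,0.96,0.2],"spin":0},{"slide":[0.41,0.96,0.2],"spin":0},{"slide":[0.41,0.96,0.2],"spin":0},{"slide":[0.41,0.96,0.2],"spin":0},{"slide":[0.41,0.96,0.2],"spin":0},{"slide":[0.41,0.96,0.2],"spin":0},{"slide":[0.41,0.96,0.2],"spin":0},{"slide":[0.41,0.9,0.2],"spin":0}]'

```text
time_s: 3.0
tcp_pos: [0.5298, 0.1135, 0.1266]
ee_rot: [[0.994, 0.106, 0.007], [0.106, -0.994, 0.008], [0.008, -0.007, -1.0]]
wrist_force: [0.3, 0.5, -0.1]
gripper_width: 0.999
```

```bash
python3 -c "
from h import *
go(.533,.1005,.06,5.5)
for n in('top','scene'):
    c=optics.capture(n);p=proj(c,[.533,.1,.03]).astype(int)
    cv2.imwrite('pics/g_%s.png'%n,cv2.resize(c['frame'][p[1]-60:p[1]+60,p[0]-60:p[0]+60,::-1],None,fx=3.3,fy=3.3,interpolation=2))
cv2.imwrite('pics/g1.png',np.hstack([cv2.imread('pics/g_top.png'),cv2.imread('pics/g_scene.png')]))"
```

```text
t 3.0 tcp [0.5298 0.1135 0.1266] yaw 6.08 F [ 0.3053  0.4877 -0.0634] M [ 0.0052 -0.0144  0.0263] w 86.9
mag xyz mm [-77.2492 285.356 ] Fmag [0.2066 0.537 ] zaxis [ 0.0073  0.0082 -0.9999]
total units now-axes [0.05   0.5483 2.6593]
spin units 0.073 units after spin [0.077  0.5279 2.6627]
```

View pics/g1.png

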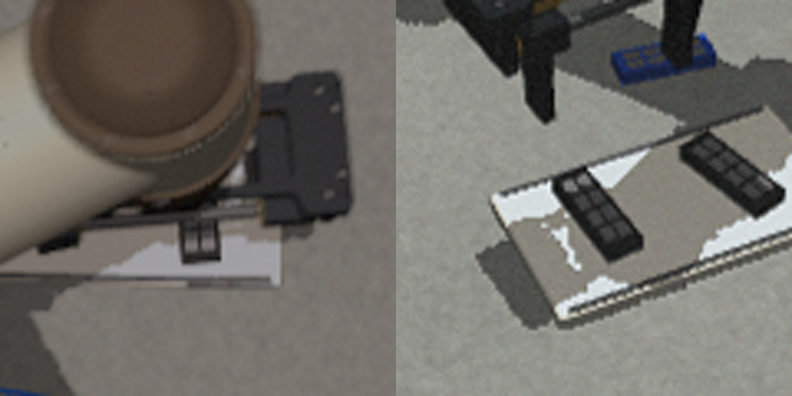

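Call:
servo_tool --deltas '[{"slide":[0.2,0.5,0.6],"spin":0.07},{"slide":[0,0,0.8],"spin":0},{"slide":[0,0,0.8],"spin":0},{"slide":[0,0,0.8],"spin":0},{"slide":[0,0,0.6],"spin":0},{"slide":[0,0,0.2],"spin":0}]'

```text
time_s: 3.7
tcp_pos: [0.5392, 0.1039, 0.031]
ee_rot: [[0.996, 0.093, 0.013], [0.093, -0.996, 0.011], [0.014, -0.009, -1.0]]
wrist_force: [-0.6, 0.3, 0.8]
gripper_width: 1.005
```

```bash
python3 -c "
from h import *
go(.536,.1005,.016,5.5)
for n in('scene',):
    c=optics.capture(n);p=proj(c,[.533,.1,.03]).astype(int)
    cv2.imwrite('pics/g2.png',cv2.resize(c['frame'][p[1]-50:p[1]+50,p[0]-60:p[0]+60,::-1],None,fx=5,fy=5,interpolation=2))"
```

```text
t 3.7 tcp [0.5392 0.1039 0.031 ] yaw 5.33 F [-0.6471  0.3049  0.836 ] M [-0.09    0.0802 -0.0283] w 87.4
mag xyz mm [-66.2398 277.725 ] Fmag [-0.6934  0.1758] zaxis [ 0.0134  0.0106 -0.9999]
total units now-axes [-0.1473  0.1277  0.5972]
spin units -0.021 units after spin [-0.1391  0.1217  0.6004]
```

View pics/g2.png

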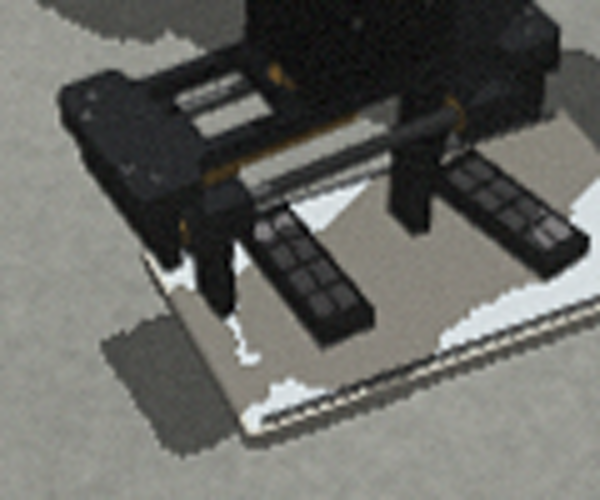

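Call:
servo_tool --deltas '[{"slide":[-0.14,0.12,0.3],"spin":0},{"slide":[0,0,0.2],"spin":0},{"slide":[0,0,0.08],"spin":0},{"slide":[0,0,0],"spin":0}]'

```text
time_s: 4.15
tcp_pos: [0.5371, 0.1018, 0.0174]
ee_rot: [[0.995, 0.095, 0.017], [0.094, -0.995, 0.012], [0.018, -0.01, -1.0]]
wrist_force: [1.1, -0.3, -0.0]
gripper_width: 1.002
```

```bash
python3 -c "
from h import *
go(.536,.1005,.015,5.5)"
```

```text
t 4.15 tcp [0.5371 0.1018 0.0174] yaw 5.42 F [ 1.0895 -0.3341 -0.0413] M [-0.0748 -0.0029  0.0088] w 87.2
mag xyz mm [-67.9213 275.3415] Fmag [ 1.1332 -0.1201] zaxis [ 0.0169  0.0121 -0.9998]
total units now-axes [-0.0492  0.0504  0.0954]
spin units -0.01 units after spin [-0.0475  0.0494  0.0968]
```

Call:
servo_tool --deltas '[{"slide":[0,0.05,0.09],"spin":0},{"slide":[0,0,0],"spin":0}]'

```text
time_s: 4.35
tcp_pos: [0.5378, 0.1008, 0.0157]
ee_rot: [[0.995, 0.095, 0.018], [0.095, -0.995, 0.013], [0.02, -0.011, -1.0]]
wrist_force: [-0.2, -0.1, 0.7]
gripper_width: 0.999
```

Call:
servo_tool --deltas '[{"slide":[0,0,0],"spin":0},{"slide":[0,0,0],"spin":0},{"slide":[0,0,0],"spin":0},{"slide":[0,0,0],"spin":0},{"slide":[0,0,0],"spin":0},{"slide":[0,0,0],"spin":0}]' --gripper 255

```text
time_s: 4.95
tcp_pos: [0.5384, 0.1009, 0.0164]
ee_rot: [[0.995, 0.095, 0.02], [0.094, -0.995, 0.013], [0.021, -0.011, -1.0]]
wrist_force: [-0.0, -0.0, -0.2]
gripper_width: 0.543
```

```bash
python3 -c "
from h import *
st()"
```

```text
t 4.95 tcp [0.5384 0.1009 0.0164] yaw 5.42 F [-0.0021 -0.013  -0.154 ] M [-0.0532  0.0784  0.0142] w 47.2
mag xyz mm [-66.4682 274.6347] Fmag [ 0.0004 -0.0131] zaxis [ 0.0198  0.0134 -0.9997]
```

Call:
servo_tool --deltas '[{"slide":[0,0,0],"spin":0},{"slide":[0,0,0],"spin":0},{"slide":[0,0,0],"spin":0},{"slide":[0,0,0],"spin":0},{"slide":[0,0,0],"spin":0}]'

```text
time_s: 5.45
tcp_pos: [0.5384, 0.1009, 0.0164]
ee_rot: [[0.995, 0.095, 0.02], [0.094, -0.995, 0.013], [0.021, -0.011, -1.0]]
wrist_force: [-0.3, 0.4, -0.1]
gripper_width: 0.289
```

```bash
python3 -c "
from h import *
st()"
```

```text
t 5.45 tcp [0.5384 0.1009 0.0164] yaw 5.42 F [-0.2621  0.3767 -0.115 ] M [-0.0485  0.0082  0.0301] w 25.1
mag xyz mm [-66.4679 274.6377] Fmag [-0.3292  0.3198] zaxis [ 0.0198  0.0134 -0.9997]
```

Call:
servo_tool --deltas '[{"slide":[0,0,-0.4],"spin":0},{"slide":[0,0,-0.8],"spin":0},{"slide":[0,0,-0.9],"spin":0},{"slide":[0,0,-0.9],"spin":0},{"slide":[0,0,-0.9],"spin":0},{"slide":[0,0,-0.5],"spin":0}]'

```text
time_s: 6.05
tcp_pos: [0.5345, 0.0985, 0.131]
ee_rot: [[0.995, 0.094, 0.015], [0.094, -0.995, 0.011], [0.016, -0.009, -1.0]]
wrist_force: [0.4, -0.2, -0.0]
gripper_width: 0.293
```

```bash
python3 -c "
from h import *
go(*m2w(-46,0),.115,-11)
c=optics.capture('scene');p=proj(c,[.533,.1,.08]).astype(int)
cv2.imwrite('pics/g3.png',cv2.resize(c['frame'][p[1]-50:p[1]+60,p[0]-60:p[0]+60,::-1],None,fx=5,fy=5,interpolation=2))"
```

```text
t 6.05 tcp [0.5345 0.0985 0.131 ] yaw 5.41 F [ 0.3861 -0.1573 -0.0314] M [-0.0269 -0.0428 -0.0234] w 25.5
mag xyz mm [-69.8239 271.5515] Fmag [ 0.4091 -0.0807] zaxis [ 0.015   0.0109 -0.9998]
total units now-axes [-2.1646 10.694   0.5034]
spin units 2.051 units after spin [ 0.953  10.8621  0.639 ]
```

View pics/g3.png

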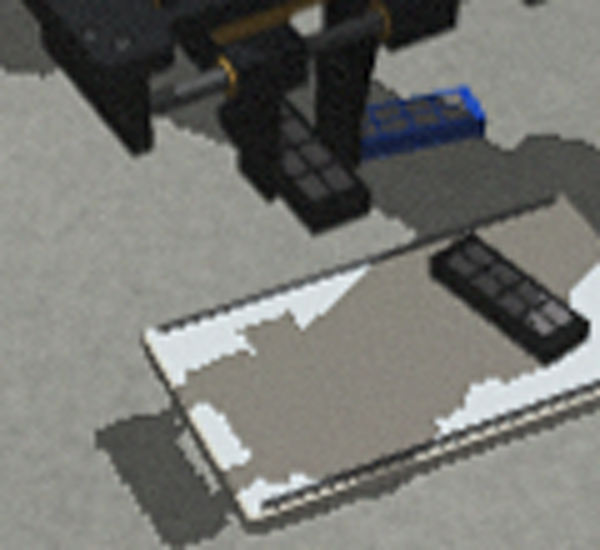

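Call:
servo_tool --deltas '[{"slide":[0,0,0],"spin":1},{"slide":[0,0,0],"spin":1},{"slide":[0.1,0.9,0],"spin":0.05},{"slide":[0.1,0.9,0],"spin":0},{"slide":[0.1,0.9,0],"spin":0},{"slide":[0.1,0.9,0],"spin":0},{"slide":[0.1,0.9,0],"spin":0},{"slide":[0.1,0.9,0],"spin":0},{"slide":[0.1,0.9,0],"spin":0},{"slide":[0.1,0.9,0],"spin":0}]'

```text
time_s: 7.1
tcp_pos: [0.5172, -0.0853, 0.1317]
ee_rot: [[0.98, -0.197, 0.021], [-0.197, -0.98, 0.015], [0.017, -0.019, -1.0]]
wrist_force: [0.3, -1.4, -0.7]
gripper_width: 0.293
```

Call:
servo_tool --deltas '[{"slide":[0,0.9,0],"spin":0},{"slide":[0,0.9,0],"spin":0},{"slide":[0,0.8,0],"spin":0},{"slide":[0,0.4,0],"spin":0},{"slide":[0,0,0],"spin":0}]'

```text
time_s: 7.6
tcp_pos: [0.4997, -0.1637, 0.1297]
ee_rot: [[0.979, -0.201, 0.019], [-0.201, -0.979, 0.016], [0.015, -0.019, -1.0]]
wrist_force: [0.7, -0.3, -1.0]
gripper_width: 0.295
```

```bash
python3 -c "
from h import *
go(*m2w(-46,0),.10,-11)
L=[]
for n in ('scene','top'):
    c=optics.capture(n);p=proj(c,[.53,-.18,.08]).astype(int)
    L.append(cv2.resize(c['frame'][p[1]-60:p[1]+60,p[0]-50:p[0]+50,::-1],None,fx=4,fy=4,interpolation=2))
cv2.imwrite('pics/g4.png',np.hstack(L))"
```

```text
t 7.6 tcp [ 0.4997 -0.1637  0.1297] yaw -11.62 F [ 0.6588 -0.3095 -1.0245] M [0.0034 0.0001 0.0133] w 25.7
mag xyz mm [-53.9269   7.5414] Fmag [ 0.7058 -0.1781] zaxis [ 0.0188  0.0155 -0.9997]
total units now-axes [0.3022 0.3208 1.1851]
spin units -0.077 units after spin [0.3171 0.3017 1.1862]
```

View pics/g4.png

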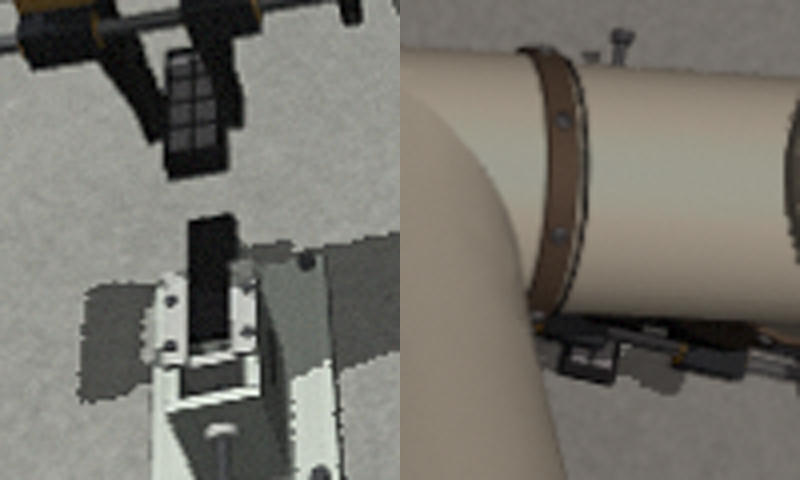

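Call:
servo_tool --deltas '[{"slide":[0.15,0.15,0.2],"spin":-0.08},{"slide":[0.1,0.1,0.4],"spin":0},{"slide":[0,0,0.3],"spin":0},{"slide":[0,0,0.15],"spin":0},{"slide":[0,0,0],"spin":0}]'

```text
time_s: 8.2
tcp_pos: [0.5066, -0.1676, 0.1005]
ee_rot: [[0.983, -0.184, 0.018], [-0.184, -0.983, 0.016], [0.015, -0.019, -1.0]]
wrist_force: [-0.4, -0.3, -0.4]
gripper_width: 0.294
```

```bash
python3 -c "
from h import *
go(*m2w(-46,0),.10,-11)
c=optics.capture('scene');p=proj(c,[.54,-.18,.08]).astype(int)
cv2.imwrite('pics/g5.png',cv2.resize(c['frame'][p[1]-45:p[1]+45,p[0]-40:p[0]+40,::-1],None,fx=6.5,fy=6.5,interpolation=2))"
```

```text
t 8.2 tcp [ 0.5066 -0.1676  0.1005] yaw -10.62 F [-0.4141 -0.3068 -0.4063] M [-0.0394  0.0263 -0.0053] w 25.6
mag xyz mm [-46.4269   4.994 ] Fmag [-0.3479 -0.3802] zaxis [ 0.018   0.0161 -0.9997]
total units now-axes [0.0155 0.2002 0.0151]
spin units 0.048 units after spin [0.0171 0.1998 0.0187]
```

View pics/g5.png

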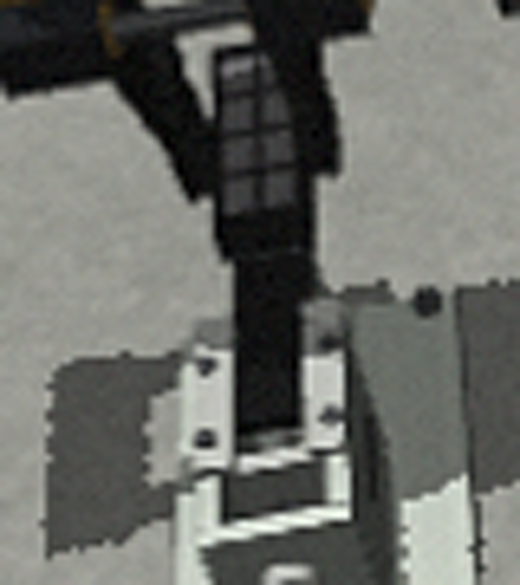

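```bash
cat > ov.py <<'E'
from h import *
import sys
def ov(name,xoff=-5,zoff=-.0044,half=40,fx=7):
    s=sense();R=np.array(s["ee_rot"]);t=np.array(s["tcp_pos"])
    c=optics.capture("scene");p=proj(c,np.r_[m2w(-20,0),.09]).astype(int)
    im=cv2.resize(c["frame"][p[1]-half:p[1]+half,p[0]-half:p[0]+half,::-1],None,fx=fx,fy=fx,interpolation=2).copy()
    for z0 in(-zoff,-zoff-.012):
        for e in(38,-38):
            for k in np.linspace(-13,13,13):
                q=proj(c,t+R@np.array([(e+xoff)/1000,k/1000,z0]));q=(q-p+half+.5)*fx
                cv2.circle(im,tuple(int(v) for v in q),1,(0,0,255),-1)
    cv2.imwrite(name,im)
E
python3 -c "
from ov import *
st();ov('pics/g6.png')"
```

```text
t 8.25 tcp [ 0.5067 -0.1677  0.1007] yaw -10.61 F [-0.0705  0.0073 -1.3021] M [-0.0822  0.0727  0.0536] w 25.6
mag xyz mm [-46.3392   4.9979] Fmag [-0.0706 -0.0063] zaxis [ 0.0183  0.0161 -0.9997]
```

View pics/g6.png

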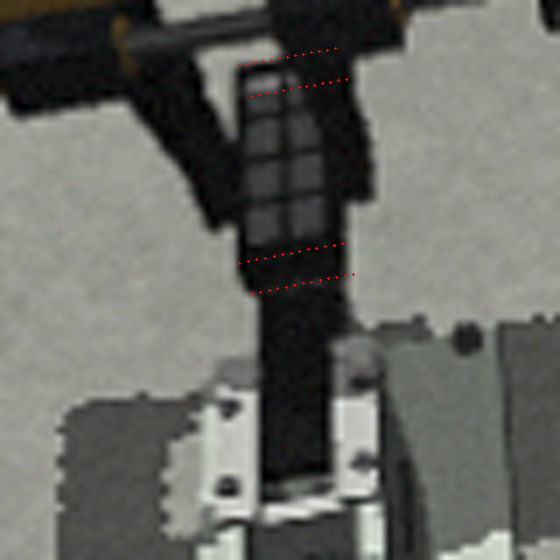

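Call:
servo_tool --deltas '[{"slide":[0,0.15,0.2],"spin":0.05},{"slide":[0,0.02,0.3],"spin":0},{"slide":[0,0,0.2],"spin":0},{"slide":[0,0,0],"spin":0}]'

```text
time_s: 8.7
tcp_pos: [0.5068, -0.172, 0.0828]
ee_rot: [[0.981, -0.191, 0.021], [-0.192, -0.981, 0.016], [0.017, -0.019, -1.0]]
wrist_force: [-0.3, 0.6, -0.9]
gripper_width: 0.292
```

```bash
python3 -c "
from h import *
go(*m2w(-46,0.6),.066,-11)"
```

```text
t 8.7 tcp [ 0.5068 -0.172   0.0828] yaw -11.05 F [-0.3377  0.5698 -0.9351] M [-0.0959  0.0235  0.0399] w 25.4
mag xyz mm [-45.3553   0.7365] Fmag [-0.4402  0.4949] zaxis [ 0.0208  0.0158 -0.9997]
total units now-axes [-0.0375  0.0186  0.6725]
spin units -0.006 units after spin [-0.0258  0.0055  0.6733]
```

Call:
servo_tool --deltas '[{"slide":[0,0,0.1],"spin":0},{"slide":[0,0,0.1],"spin":0},{"slide":[0,0,0.1],"spin":0},{"slide":[0,0,0.1],"spin":0}]'

```text
time_s: 9.1
tcp_pos: [0.5083, -0.1723, 0.0741]
ee_rot: [[0.981, -0.19, 0.024], [-0.191, -0.982, 0.015], [0.021, -0.019, -1.0]]
wrist_force: [-1.4, -0.7, 3.6]
gripper_width: 0.292
```

```bash
python3 -c "
from h import *
go(*m2w(-46,0.6),.066,-11)"
```

```text
t 9.1 tcp [ 0.5083 -0.1723  0.0741] yaw -10.99 F [-1.3975 -0.7228  3.58  ] M [-0.0807  0.3435  0.0454] w 25.4
mag xyz mm [-43.857    0.7317] Fmag [-1.2339 -0.9762] zaxis [ 0.0238  0.0146 -0.9996]
total units now-axes [-0.0923  0.0113  0.3202]
spin units 0.001 units after spin [-0.0857  0.0053  0.3222]
```

Call:
servo_tool --deltas '[{"slide":[-0.05,0,0.1],"spin":0},{"slide":[-0.04,0,0.1],"spin":0},{"slide":[-0.02,0,0.1],"spin":0}]'

```text
time_s: 9.4
tcp_pos: [0.5083, -0.1722, 0.0678]
ee_rot: [[0.982, -0.189, 0.03], [-0.189, -0.982, 0.013], [0.027, -0.019, -0.999]]
wrist_force: [-0.8, -0.2, 5.6]
gripper_width: 0.294
```

```bash
python3 -c "
from ov import *
go(*m2w(-46,0.6),.066,-11)
ov('pics/g7.png')"
```

```text
t 9.4 tcp [ 0.5083 -0.1722  0.0678] yaw -10.92 F [-0.7659 -0.1936  5.5884] M [-0.2928  0.1517 -0.0308] w 25.5
mag xyz mm [-43.9064   0.8127] Fmag [-0.7149 -0.3362] zaxis [ 0.0301  0.0131 -0.9995]
total units now-axes [-0.0857  0.0097  0.0694]
spin units 0.01 units after spin [-0.0837  0.0085  0.0719]
```

View pics/g7.png

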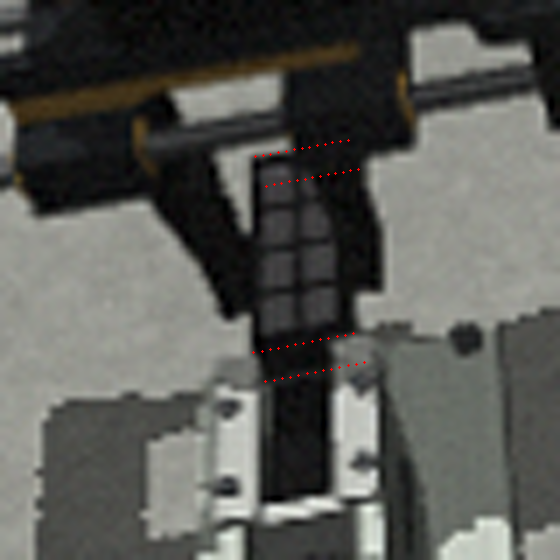

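Call:
servo_tool --deltas '[{"slide":[-0.02,0,0.1],"spin":0},{"slide":[0.1,0,0.03],"spin":0},{"slide":[0.15,0,0.02],"spin":0},{"slide":[0.15,0,0.02],"spin":0}]'

```text
time_s: 9.85
tcp_pos: [0.516, -0.1737, 0.0633]
ee_rot: [[0.982, -0.189, 0.026], [-0.19, -0.982, 0.014], [0.023, -0.018, -1.0]]
wrist_force: [-2.2, 0.6, 6.1]
gripper_width: 0.296
```

```bash
python3 -c "
from ov import *
go(*m2w(-23,0.6),.066,-11)
ov('pics/g8.png')"
```

```text
t 9.85 tcp [ 0.516  -0.1737  0.0633] yaw -10.94 F [-2.1765  0.6154  6.1439] M [-0.0271  0.4085 -0.0845] w 25.7
mag xyz mm [-36.0172   0.8125] Fmag [-2.2539  0.1888] zaxis [ 0.0259  0.0137 -0.9996]
total units now-axes [ 0.523   0.0073 -0.0951]
spin units 0.008 units after spin [ 0.5207  0.0085 -0.1069]
```

View pics/g8.png

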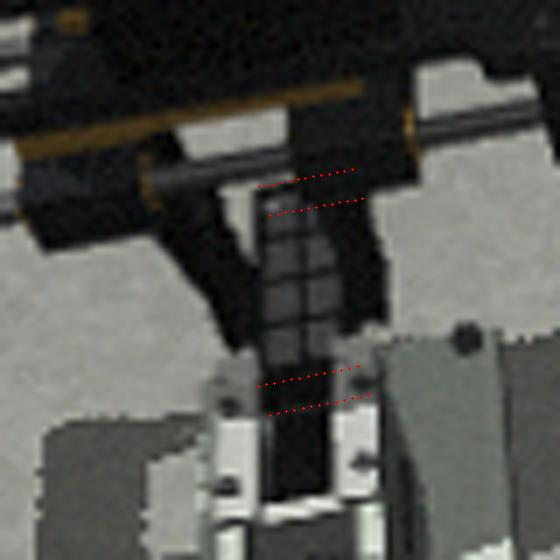

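Call:
servo_tool --deltas '[{"slide":[0.02,0,-0.1],"spin":0},{"slide":[0.1,0,0],"spin":0},{"slide":[0.12,0,0],"spin":0},{"slide":[0.12,0,0],"spin":0}]'

```text
time_s: 10.3
tcp_pos: [0.524, -0.1753, 0.0661]
ee_rot: [[0.982, -0.19, 0.022], [-0.19, -0.982, 0.014], [0.019, -0.018, -1.0]]
wrist_force: [-0.7, -0.2, 4.3]
gripper_width: 0.295
```

```bash
python3 -c "
from ov import *
go(*m2w(-23,0.6),.066,-11)
ov('pics/g8.png')"
```

```text
t 10.3 tcp [ 0.524  -0.1753  0.0661] yaw -10.95 F [-0.6844 -0.1805  4.3286] M [-0.068  0.404  0.013] w 25.7
mag xyz mm [-27.9143   0.824 ] Fmag [-0.6374 -0.3078] zaxis [ 0.0222  0.0143 -0.9996]
total units now-axes [0.1965 0.0093 0.0068]
spin units 0.007 units after spin [0.1966 0.009  0.0032]
```

View pics/g8.png

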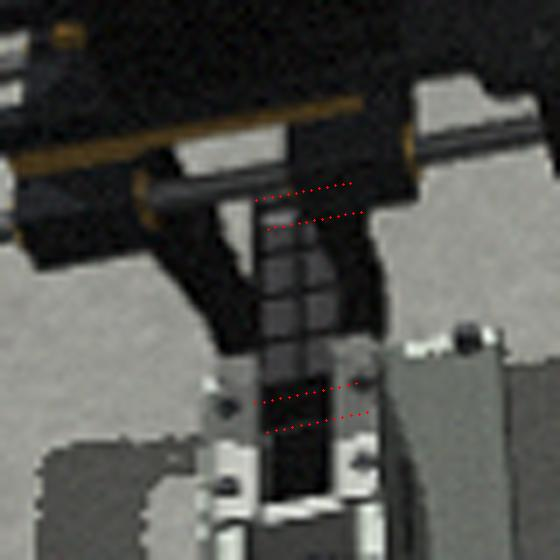

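Call:
servo_tool --deltas '[{"slide":[0.1,0,0],"spin":0},{"slide":[0.12,0,0],"spin":0},{"slide":[0.08,0,0],"spin":0}]'

```text
time_s: 10.65
tcp_pos: [0.532, -0.1768, 0.0663]
ee_rot: [[0.982, -0.189, 0.022], [-0.19, -0.982, 0.014], [0.019, -0.018, -1.0]]
wrist_force: [-1.0, 0.5, 3.8]
gripper_width: 0.295
```

```bash
python3 -c "
from ov import *
go(*m2w(-20,0.6),.066,-11)
ov('pics/g8.png')"
```

```text
t 10.65 tcp [ 0.532  -0.1768  0.0663] yaw -10.94 F [-0.9755  0.5384  3.7911] M [-0.0633  0.3995  0.0295] w 25.6
mag xyz mm [-19.7356   0.8472] Fmag [-1.0603  0.3423] zaxis [ 0.022   0.0143 -0.9997]
total units now-axes [-0.0108  0.0101  0.0105]
spin units 0.007 units after spin [-0.0106  0.0099  0.0109]
```

View pics/g8.png

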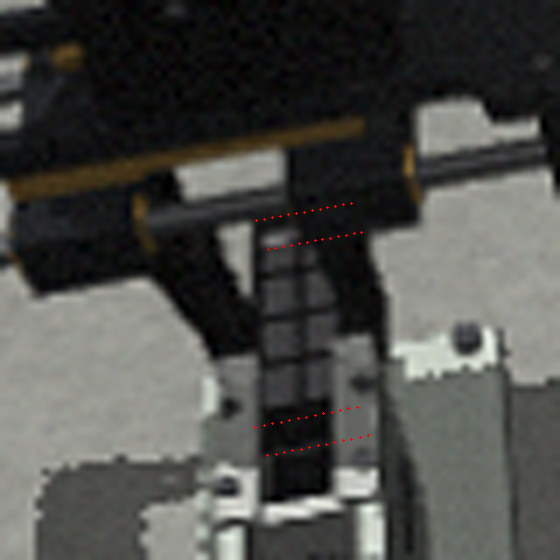

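Call:
servo_tool --deltas '[{"slide":[0,0,0],"spin":0},{"slide":[0,0,0],"spin":0},{"slide":[0,0,0],"spin":0}]' --gripper 120

```text
time_s: 11.0
tcp_pos: [0.5314, -0.1764, 0.0643]
ee_rot: [[0.981, -0.191, 0.02], [-0.191, -0.982, 0.015], [0.017, -0.019, -1.0]]
wrist_force: [0.5, 0.3, -0.1]
gripper_width: 0.471
```

```bash
python3 -c "
from ov import *
st();ov('pics/g9.png')"
```

```text
t 11.0 tcp [ 0.5314 -0.1764  0.0643] yaw -11.0 F [ 0.4652  0.3169 -0.1168] M [-0.0696  0.0333 -0.0215] w 40.9
mag xyz mm [-20.3627   1.1304] Fmag [0.3962 0.3998] zaxis [ 0.0201  0.0155 -0.9997]
```

View pics/g9.png

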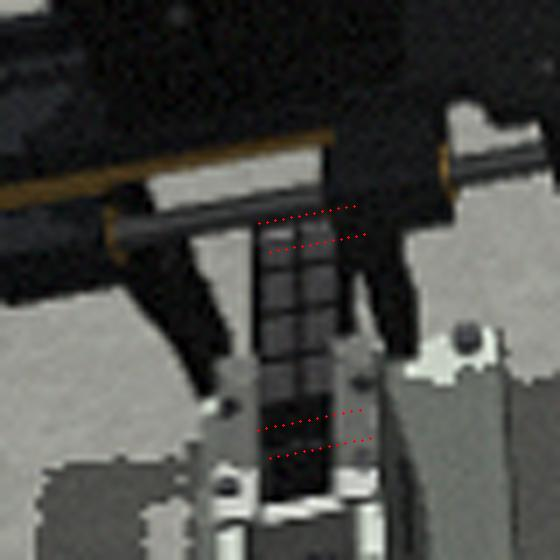

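Call:
servo_tool --deltas '[{"slide":[0,0,-0.5],"spin":0},{"slide":[0,0,-0.8],"spin":0},{"slide":[-0.6,0,-0.1],"spin":0},{"slide":[-0.8,0,0],"spin":0},{"slide":[-0.8,0,0],"spin":0},{"slide":[-0.4,0,0],"spin":0},{"slide":[0,0,0],"spin":0},{"slide":[0,0,0],"spin":0}]' --gripper 255

```text
time_s: 11.85
tcp_pos: [0.4669, -0.1646, 0.1038]
ee_rot: [[0.982, -0.19, 0.025], [-0.19, -0.982, 0.014], [0.022, -0.019, -1.0]]
wrist_force: [0.1, -0.4, 1.0]
gripper_width: 0.011
```

```bash
python3 -c "
from ov import *
go(*m2w(-82,0.6),.068,-11);ov('pics/g9.png')"
```

```text
t 11.85 tcp [ 0.4669 -0.1646  0.1038] yaw -10.96 F [ 0.0748 -0.4461  1.0088] M [-0.0406 -0.0136 -0.0147] w 0.9
mag xyz mm [-86.0087   0.4465] Fmag [ 0.1586 -0.4236] zaxis [ 0.0251  0.0145 -0.9996]
total units now-axes [0.129  0.0212 1.4362]
spin units 0.006 units after spin [ 0.1603 -0.0061  1.4332]
```

View pics/g9.png

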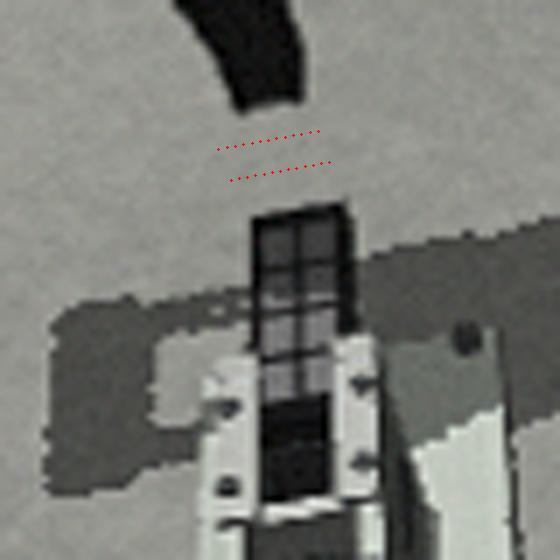

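Call:
servo_tool --deltas '[{"slide":[0,0,0.5],"spin":0},{"slide":[0,0,0.6],"spin":0},{"slide":[0,0,0.25],"spin":0},{"slide":[0,0,0],"spin":0}]'

```text
time_s: 12.3
tcp_pos: [0.4722, -0.1647, 0.0697]
ee_rot: [[0.982, -0.189, 0.029], [-0.19, -0.982, 0.014], [0.026, -0.019, -0.999]]
wrist_force: [-0.6, -0.1, 0.6]
gripper_width: 0.007
```

```bash
python3 -c "
from ov import *
go(*m2w(-72,0.6),.068,-11);ov('pics/g9.png')"
```

```text
t 12.3 tcp [ 0.4722 -0.1647  0.0697] yaw -10.93 F [-0.5564 -0.1478  0.5637] M [-0.106   0.0709 -0.0044] w 0.6
mag xyz mm [-80.7523   1.345 ] Fmag [-0.518  -0.2513] zaxis [ 0.0289  0.0136 -0.9995]
total units now-axes [0.3482 0.0317 0.0764]
spin units 0.009 units after spin [0.3501 0.0298 0.068 ]
```

View pics/g9.png

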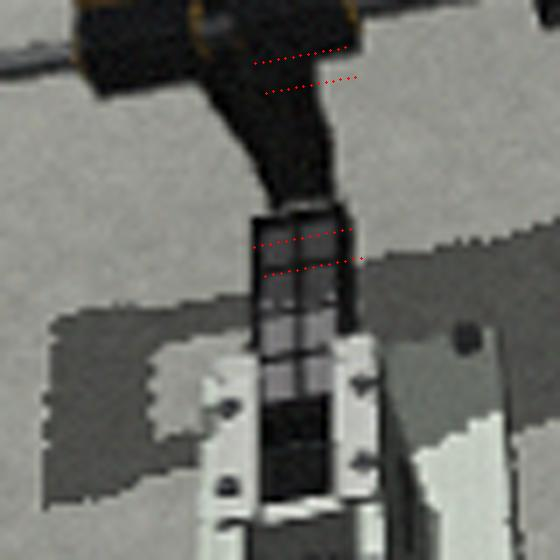

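Call:
servo_tool --deltas '[{"slide":[0.15,0.03,0.03],"spin":0},{"slide":[0.1,0,0.03],"spin":0},{"slide":[0.1,0,0],"spin":0},{"slide":[0.1,0,0],"spin":0}]'

```text
time_s: 12.75
tcp_pos: [0.4828, -0.1677, 0.0695]
ee_rot: [[0.982, -0.189, 0.026], [-0.19, -0.982, 0.014], [0.023, -0.019, -1.0]]
wrist_force: [-2.1, -0.0, 0.8]
gripper_width: 0.003
```

Call:
servo_tool --deltas '[{"slide":[0.1,0,0],"spin":0},{"slide":[0.1,0,0],"spin":0}]'

```text
time_s: 12.95
tcp_pos: [0.487, -0.1687, 0.0695]
ee_rot: [[0.982, -0.19, 0.024], [-0.19, -0.982, 0.014], [0.021, -0.019, -1.0]]
wrist_force: [-2.7, 0.3, 0.5]
gripper_width: 0.005
```

```bash
python3 -c "
from ov import *
go(*m2w(-48,0.6),.068,-11);ov('pics/g9.png')"
```

```text
t 12.95 tcp [ 0.487  -0.1687  0.0695] yaw -10.97 F [-2.7446  0.2861  0.5258] M [0.0489 0.657  0.023 ] w 0.4
mag xyz mm [-65.4219   0.1796] Fmag [-2.7488 -0.2429] zaxis [ 0.0241  0.0142 -0.9996]
total units now-axes [ 0.6954 -0.015   0.0762]
spin units 0.004 units after spin [ 0.6969 -0.0168  0.0613]
```

View pics/g9.png

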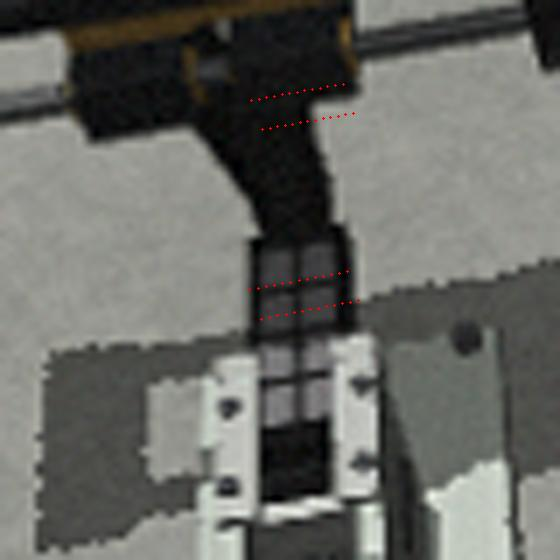

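Call:
servo_tool --deltas '[{"slide":[0.1,0,0],"spin":0},{"slide":[0.1,0,0],"spin":0},{"slide":[0.1,0,0],"spin":0},{"slide":[0.1,0,0],"spin":0}]'

```text
time_s: 13.4
tcp_pos: [0.4974, -0.1708, 0.0696]
ee_rot: [[0.982, -0.19, 0.023], [-0.19, -0.982, 0.014], [0.02, -0.018, -1.0]]
wrist_force: [-2.9, -0.2, 0.4]
gripper_width: 0.003
```

Call:
servo_tool --deltas '[{"slide":[0.08,0,0],"spin":0},{"slide":[0.08,0,0],"spin":0}]'

```text
time_s: 13.6
tcp_pos: [0.5017, -0.1716, 0.0696]
ee_rot: [[0.982, -0.19, 0.023], [-0.19, -0.982, 0.014], [0.02, -0.018, -1.0]]
wrist_force: [-2.9, -0.1, 0.5]
gripper_width: 0.009
```

```bash
python3 -c "
from ov import *
go(*m2w(-48,0.6),.068,-11);ov('pics/g9.png')"
```

```text
t 13.6 tcp [ 0.5017 -0.1716  0.0696] yaw -10.97 F [-2.8684 -0.1172  0.5309] M [0.0714 0.7171 0.0311] w 0.7
mag xyz mm [-50.4651   0.1618] Fmag [-2.7934 -0.6624] zaxis [ 0.023   0.0143 -0.9996]
total units now-axes [ 0.0973 -0.0163  0.0656]
spin units 0.004 units after spin [ 0.0986 -0.0175  0.0633]
```

View pics/g9.png

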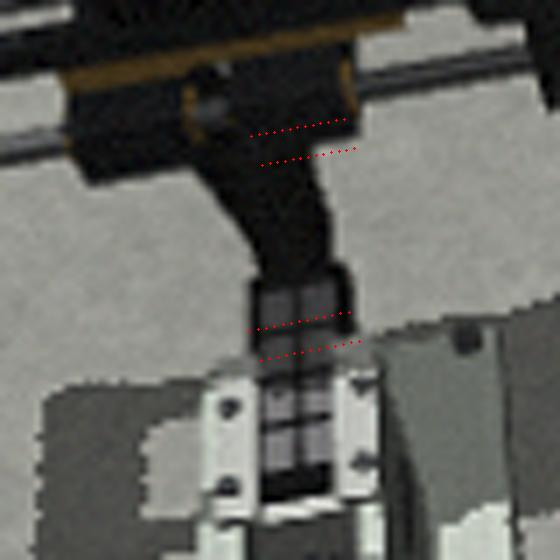

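Call:
servo_tool --deltas '[{"slide":[0.06,0,0],"spin":0},{"slide":[0.06,0,0],"spin":0}]'

```text
time_s: 13.85
tcp_pos: [0.5033, -0.172, 0.0693]
ee_rot: [[0.982, -0.19, 0.019], [-0.191, -0.982, 0.015], [0.016, -0.018, -1.0]]
wrist_force: [-6.7, 2.6, 4.0]
gripper_width: 0.007
```

Call:
servo_tool --deltas '[{"slide":[0.06,0,0],"spin":0},{"slide":[0.06,0,0],"spin":0}]'

```text
time_s: 14.05
tcp_pos: [0.5032, -0.1722, 0.0688]
ee_rot: [[0.982, -0.191, 0.012], [-0.191, -0.981, 0.016], [0.009, -0.018, -1.0]]
wrist_force: [-5.8, 1.4, 3.3]
gripper_width: 0.005
```

```bash
python3 -c "
from ov import *
go(*m2w(-48,0.6),.068,-11);ov('pics/g9.png')"
```

```text
t 14.05 tcp [ 0.5032 -0.1722  0.0688] yaw -11.02 F [-5.8282  1.3741  3.3203] M [0.4014 1.529  0.0272] w 0.4
mag xyz mm [-48.8858  -0.1119] Fmag [-5.9833  0.2368] zaxis [ 0.012   0.0161 -0.9998]
total units now-axes [ 0.0351 -0.0279  0.0344]
spin units -0.003 units after spin [ 0.0354 -0.0285  0.0336]
```

View pics/g9.png

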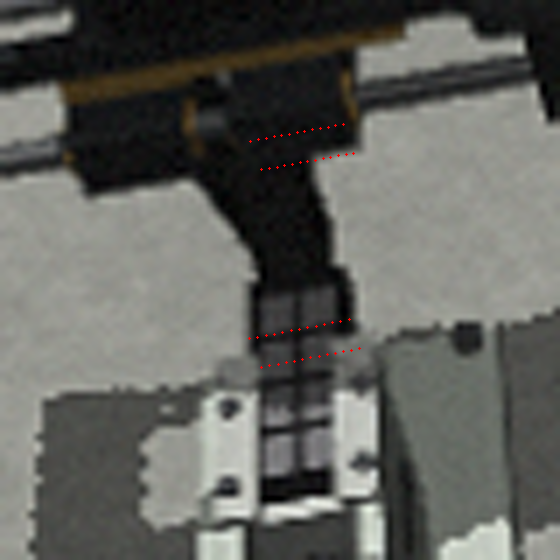

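Call:
servo_tool --deltas '[{"slide":[0.08,0,0],"spin":0},{"slide":[0.09,0,0],"spin":0}]'

```text
time_s: 14.3
tcp_pos: [0.5031, -0.1724, 0.0682]
ee_rot: [[0.981, -0.192, 0.002], [-0.192, -0.981, 0.018], [-0.001, -0.018, -1.0]]
wrist_force: [-6.9, 1.5, 3.0]
gripper_width: 0.004
```

```bash
python3 -c "
from ov import *
st()"
```

```text
t 14.3 tcp [ 0.5031 -0.1724  0.0682] yaw -11.07 F [-6.923   1.4568  2.9592] M [0.5949 1.9211 0.0305] w 0.4
mag xyz mm [-48.8982  -0.3211] Fmag [-7.0737  0.109 ] zaxis [ 0.0023  0.0177 -0.9998]
```

Call:
servo_tool --deltas '[{"slide":[-0.3,0,0],"spin":0},{"slide":[-0.4,0,-0.4],"spin":0},{"slide":[0,0,-0.8],"spin":0},{"slide":[0,0,-0.6],"spin":0},{"slide":[0,0,0],"spin":0}]' --gripper 0

```text
time_s: 14.8
tcp_pos: [0.4891, -0.17, 0.1181]
ee_rot: [[0.982, -0.19, 0.017], [-0.19, -0.982, 0.015], [0.014, -0.018, -1.0]]
wrist_force: [-0.0, -0.9, -0.0]
gripper_width: 0.372
```

```bash
python3 -c "
from ov import *
go(.5405,.2,.08,15.3);ov('pics/g10.png')
c=optics.capture('scene');cv2.imwrite('pics/s2.png',c['frame'][:,:,::-1])"
```

```text
t 14.8 tcp [ 0.4891 -0.17    0.1181] yaw -10.96 F [-0.0126 -0.8895 -0.0473] M [-0.045  -0.008  -0.0131] w 32.4
mag xyz mm [-63.0979  -0.6945] Fmag [ 0.1574 -0.8756] zaxis [ 0.017   0.0152 -0.9997]
total units now-axes [ -0.8177 -14.8925   1.784 ]
spin units -3.282 units after spin [  5.8878 -13.7349   1.5249]
```

View pics/g10.png

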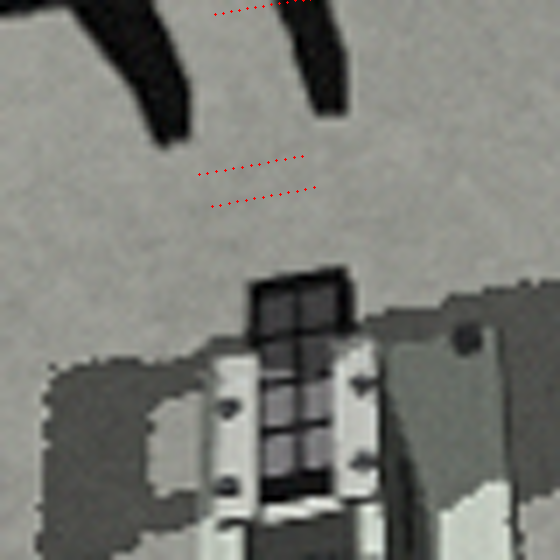

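View pics/s2.png

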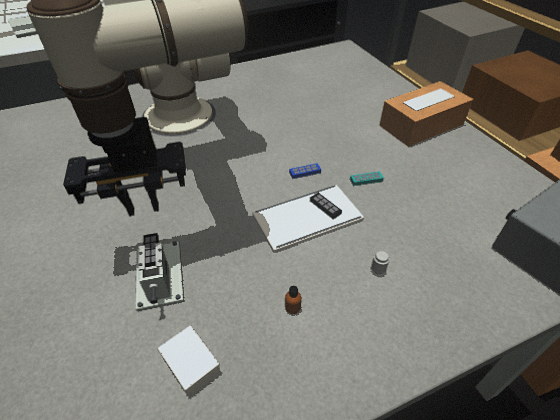

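Call:
servo_tool --deltas '[{"slide":[0,0,0],"spin":-1},{"slide":[0,0,0],"spin":-1},{"slide":[0,0,0],"spin":-1},{"slide":[0.3,-0.7,0],"spin":-0.28},{"slide":[0.4,-0.95,0],"spin":0},{"slide":[0.4,-0.95,0],"spin":0},{"slide":[0.4,-0.95,0],"spin":0},{"slide":[0.4,-0.95,0],"spin":0},{"slide":[0.4,-0.95,0],"spin":0},{"slide":[0.4,-0.95,0],"spin":0}]'

```text
time_s: 15.9
tcp_pos: [0.5053, 0.0063, 0.1112]
ee_rot: [[0.962, 0.275, 0.005], [0.274, -0.961, 0.016], [0.009, -0.014, -1.0]]
wrist_force: [-0.2, -0.4, -0.5]
gripper_width: 1.0
```

Call:
servo_tool --deltas '[{"slide":[0.4,-0.95,0],"spin":0},{"slide":[0.4,-0.95,0],"spin":0},{"slide":[0.4,-0.95,0],"spin":0},{"slide":[0.4,-0.95,0],"spin":0},{"slide":[0.4,-0.95,0],"spin":0},{"slide":[0.4,-0.95,0],"spin":0}]'

```text
time_s: 16.5
tcp_pos: [0.5216, 0.1659, 0.1082]
ee_rot: [[0.962, 0.275, -0.001], [0.275, -0.961, 0.014], [0.003, -0.013, -1.0]]
wrist_force: [0.4, 0.3, -0.7]
gripper_width: 1.0
```

```bash
python3 -c "
from ov import *
go(.542,.2012,.03,15.3)"
```

```text
t 16.5 tcp [0.5216 0.1659 0.1082] yaw 15.94 F [ 0.3837  0.2553 -0.7448] M [-0.0894 -0.0358 -0.0175] w 87.0
mag xyz mm [-95.2883 335.2453] Fmag [0.328  0.3238] zaxis [-0.0005  0.0137 -0.9999]
total units now-axes [ 1.1613 -1.0934  3.1481]
spin units 0.08 units after spin [ 1.1588 -1.1482  3.1294]
```

Call:
servo_tool --deltas '[{"slide":[0.6,-0.55,0.3],"spin":0.08},{"slide":[0.4,-0.4,0.6],"spin":0},{"slide":[0.05,-0.06,0.8],"spin":0},{"slide":[0,0,0.8],"spin":0},{"slide":[0,0,0.4],"spin":0},{"slide":[0,0,0],"spin":0}]'

```text
time_s: 17.1
tcp_pos: [0.54, 0.2036, 0.0293]
ee_rot: [[0.963, 0.269, -0.002], [0.269, -0.963, 0.013], [0.002, -0.013, -1.0]]
wrist_force: [-0.2, -0.9, -0.2]
gripper_width: 1.0
```

```bash
python3 -c "
from ov import *
go(.542,.2012,.0163,15.3)
c=optics.capture('scene');p=proj(c,[.533,.2,.03]).astype(int)
cv2.imwrite('pics/g11.png',cv2.resize(c['frame'][p[1]-50:p[1]+50,p[0]-60:p[0]+60,::-1],None,fx=5,fy=5,interpolation=2))"
```

```text
t 17.1 tcp [0.54   0.2036 0.0293] yaw 15.59 F [-0.1963 -0.8705 -0.2394] M [-0.0886  0.0107 -0.0507] w 87.0
mag xyz mm [-84.4419 375.7952] Fmag [-0.0266 -0.892 ] zaxis [-0.0016  0.0129 -0.9999]
total units now-axes [0.0496 0.1206 0.5169]
spin units 0.036 units after spin [0.0512 0.1137 0.5183]
```

View pics/g11.png

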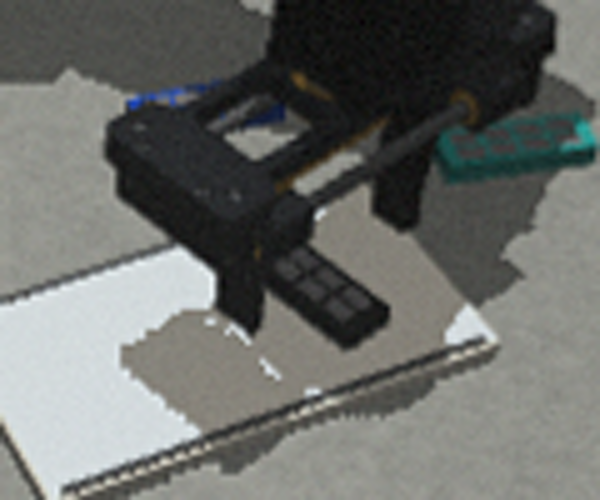

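Call:
servo_tool --deltas '[{"slide":[0.05,0.11,0.2],"spin":0.03},{"slide":[0,0,0.2],"spin":0},{"slide":[0,0,0.11],"spin":0},{"slide":[0,0,0],"spin":0}]'

```text
time_s: 17.55
tcp_pos: [0.5441, 0.2018, 0.0188]
ee_rot: [[0.965, 0.264, 0.004], [0.264, -0.964, 0.016], [0.008, -0.015, -1.0]]
wrist_force: [-0.1, -0.1, -0.3]
gripper_width: 1.001
```

```bash
python3 -c "
from ov import *
go(.542,.2012,.0163,15.3)"
```

```text
t 17.55 tcp [0.5441 0.2018 0.0188] yaw 15.3 F [-0.0503 -0.1086 -0.3445] M [-0.0839 -0.01    0.0053] w 87.1
mag xyz mm [-80.0772 374.7894] Fmag [-0.0287 -0.1162] zaxis [ 0.0038  0.0161 -0.9999]
total units now-axes [-0.0882  0.0017  0.0992]
spin units 0.0 units after spin [-0.0875  0.0002  0.0999]
```

Call:
servo_tool --deltas '[{"slide":[-0.09,0,0.1],"spin":0},{"slide":[0,0,0.02],"spin":0},{"slide":[0,0,0],"spin":0}]'

```text
time_s: 17.85
tcp_pos: [0.5422, 0.2013, 0.0164]
ee_rot: [[0.965, 0.264, 0.005], [0.264, -0.964, 0.017], [0.01, -0.015, -1.0]]
wrist_force: [-0.2, 0.2, -0.1]
gripper_width: 0.999
```

Call:
servo_tool --deltas '[{"slide":[0,0,0],"spin":0},{"slide":[0,0,0],"spin":0},{"slide":[0,0,0],"spin":0},{"slide":[0,0,0],"spin":0},{"slide":[0,0,0],"spin":0},{"slide":[0,0,0],"spin":0},{"slide":[0,0,0],"spin":0},{"slide":[0,0,0],"spin":0},{"slide":[0,0,0],"spin":0},{"slide":[0,0,0],"spin":0}]' --gripper 255

```text
time_s: 18.85
tcp_pos: [0.5424, 0.2016, 0.0167]
ee_rot: [[0.964, 0.264, 0.006], [0.264, -0.964, 0.017], [0.01, -0.015, -1.0]]
wrist_force: [-0.5, -0.3, 1.1]
gripper_width: 0.29
```

```bash
python3 -c "
from ov import *
st()"
```

```text
t 18.85 tcp [0.5424 0.2016 0.0167] yaw 15.31 F [-0.4757 -0.3366  1.0537] M [-0.0885 -0.0029  0.0383] w 25.2
mag xyz mm [-81.7279 374.3071] Fmag [-0.4027 -0.4211] zaxis [ 0.0059  0.0174 -0.9998]
```

Call:
servo_tool --deltas '[{"slide":[0,0,-0.4],"spin":0},{"slide":[0,0,-0.8],"spin":0},{"slide":[0,0,-0.9],"spin":0},{"slide":[0,0,-0.9],"spin":0},{"slide":[0,0,-0.9],"spin":0},{"slide":[0,0,-0.6],"spin":0.28},{"slide":[0,0,0],"spin":1},{"slide":[0,0,0],"spin":1},{"slide":[0,0,0],"spin":1}]'

```text
time_s: 19.75
tcp_pos: [0.542, 0.1994, 0.1401]
ee_rot: [[0.979, -0.206, 0.01], [-0.206, -0.978, 0.019], [0.006, -0.021, -1.0]]
wrist_force: [0.2, -0.1, 0.3]
gripper_width: 0.293
```

```bash
python3 -c "
from ov import *
go(*m2w(-46,0.6),.13,-11)"
```

```text
t 19.75 tcp [0.542  0.1994 0.1401] yaw -11.88 F [ 0.1744 -0.1486  0.3079] M [-0.0955 -0.0212 -0.0204] w 25.5
mag xyz mm [-81.7249 372.0572] Fmag [ 0.1995 -0.1126] zaxis [ 0.0098  0.0194 -0.9998]
total units now-axes [ 1.6537 14.8401  0.1032]
spin units -0.11 units after spin [ 1.429  14.8583  0.4049]
```

Call:
servo_tool --deltas '[{"slide":[0.05,0.6,0],"spin":-0.1},{"slide":[0.09,0.95,0],"spin":0},{"slide":[0.09,0.95,0],"spin":0},{"slide":[0.09,0.95,0],"spin":0},{"slide":[0.09,0.95,0],"spin":0},{"slide":[0.09,0.95,0],"spin":0},{"slide":[0.09,0.95,0],"spin":0},{"slide":[0.09,0.95,0],"spin":0},{"slide":[0.09,0.95,0],"spin":0},{"slide":[0.09,0.95,0],"spin":0}]'

```text
time_s: 20.75
tcp_pos: [0.5174, -0.0426, 0.1398]
ee_rot: [[0.988, -0.156, 0.012], [-0.156, -0.987, 0.02], [0.009, -0.022, -1.0]]
wrist_force: [0.8, 0.2, -0.7]
gripper_width: 0.294
```

Call:
servo_tool --deltas '[{"slide":[0.09,0.95,0],"spin":0},{"slide":[0.09,0.95,0],"spin":0},{"slide":[0.09,0.95,0],"spin":0},{"slide":[0.09,0.95,0],"spin":0},{"slide":[0,0.95,0],"spin":0},{"slide":[0,0.6,0],"spin":0},{"slide":[0,0,0],"spin":0}]'

```text
time_s: 21.45
tcp_pos: [0.4993, -0.1885, 0.1396]
ee_rot: [[0.99, -0.138, 0.012], [-0.138, -0.99, 0.02], [0.009, -0.022, -1.0]]
wrist_force: [0.1, 1.1, -0.6]
gripper_width: 0.291
```

```bash
python3 -c "
from ov import *
go(*m2w(-46,0.6),.11,-11)"
```

```text
t 21.45 tcp [ 0.4993 -0.1885  0.1396] yaw -7.94 F [ 0.124   1.0608 -0.6172] M [-0.0414 -0.0135 -0.0092] w 25.3
mag xyz mm [-49.6201 -16.9131] Fmag [-0.0807  1.065 ] zaxis [ 0.0116  0.0203 -0.9997]
total units now-axes [ 0.1718 -0.6659  1.1995]
spin units 0.383 units after spin [ 0.1448 -0.7005  1.1832]
```

Call:
servo_tool --deltas '[{"slide":[0,-0.3,0],"spin":0.38},{"slide":[0.05,-0.35,0.3],"spin":0},{"slide":[0,-0.05,0.5],"spin":0},{"slide":[0,0,0.25],"spin":0},{"slide":[0,0,0],"spin":0}]'

```text
time_s: 21.95
tcp_pos: [0.5021, -0.1698, 0.1132]
ee_rot: [[0.983, -0.181, 0.012], [-0.182, -0.983, 0.021], [0.008, -0.023, -1.0]]
wrist_force: [0.3, 0.2, 0.2]
gripper_width: 0.295
```

```bash
python3 -c "
from ov import *
go(*m2w(-46,0.6),.10,-11);ov('pics/g12.png')"
```

```text
t 21.95 tcp [ 0.5021 -0.1698  0.1132] yaw -10.47 F [0.2523 0.2216 0.1588] M [-0.0225  0.051   0.021 ] w 25.7
mag xyz mm [-50.3588   1.9956] Fmag [0.2054 0.2656] zaxis [ 0.0121  0.0208 -0.9997]
total units now-axes [0.1695 0.0694 0.5262]
spin units 0.067 units after spin [0.1744 0.0558 0.5263]
```

View pics/g12.png

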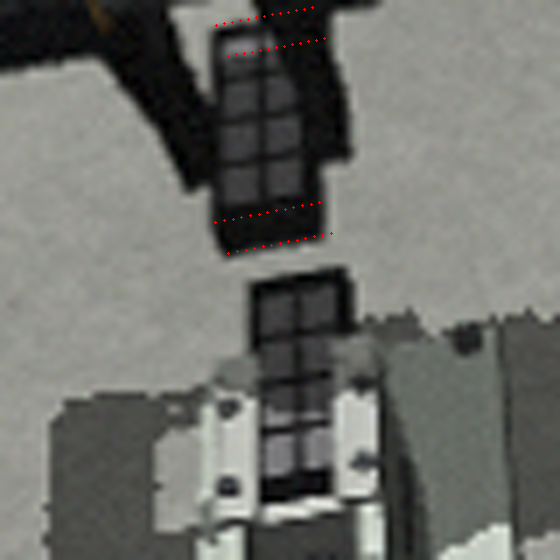

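Call:
servo_tool --deltas '[{"slide":[0.08,0.06,0.3],"spin":0.06},{"slide":[0.04,0,0.5],"spin":0},{"slide":[0,0,0.25],"spin":0},{"slide":[0,0,0.05],"spin":0}]'

```text
time_s: 22.4
tcp_pos: [0.5064, -0.1713, 0.0844]
ee_rot: [[0.982, -0.189, 0.014], [-0.189, -0.982, 0.02], [0.01, -0.023, -1.0]]
wrist_force: [-0.7, 0.2, 0.2]
gripper_width: 0.298
```

```bash
python3 -c "
from ov import *
go(*m2w(-46,0.6),.066,-11)"
```

```text
t 22.4 tcp [ 0.5064 -0.1713  0.0844] yaw -10.89 F [-0.7003  0.1729  0.2438] M [-0.0648  0.0441  0.0045] w 25.9
mag xyz mm [-45.9213   1.3183] Fmag [-0.7204  0.0361] zaxis [ 0.0142  0.0205 -0.9997]
total units now-axes [-0.0107  0.0455  0.7366]
spin units 0.013 units after spin [-0.0031  0.0287  0.7375]
```

Now press down onto the first slide in small steps.

Call:
servo_tool --deltas '[{"slide":[-0.02,0.02,0.1],"spin":0},{"slide":[-0.02,0,0.1],"spin":0},{"slide":[-0.02,0,0.1],"spin":0},{"slide":[-0.02,0,0.1],"spin":0}]'

```text
time_s: 22.8
tcp_pos: [0.5058, -0.172, 0.076]
ee_rot: [[0.982, -0.187, 0.017], [-0.188, -0.982, 0.019], [0.013, -0.022, -1.0]]
wrist_force: [-2.0, 1.2, 4.6]
gripper_width: 0.294
```

```bash
python3 -c "
from ov import *
go(*m2w(-46,0.6),.066,-11)"
```

```text
t 22.8 tcp [ 0.5058 -0.172   0.076 ] yaw -10.81 F [-2.0315  1.1538  4.5717] M [0.063  0.3296 0.0513] w 25.6
mag xyz mm [-46.3567   0.583 ] Fmag [-2.2143  0.745 ] zaxis [ 0.0173  0.0188 -0.9997]
total units now-axes [0.0089 0.008  0.3987]
spin units 0.024 units after spin [ 0.0143 -0.0007  0.3986]
```

Call:
servo_tool --deltas '[{"slide":[0,0,0.1],"spin":0},{"slide":[0,0,0.1],"spin":0},{"slide":[0,0,0.1],"spin":0}]'

```text
time_s: 23.1
tcp_pos: [0.5079, -0.1725, 0.0718]
ee_rot: [[0.982, -0.186, 0.023], [-0.186, -0.982, 0.017], [0.02, -0.021, -1.0]]
wrist_force: [-1.5, 0.1, 5.5]
gripper_width: 0.295
```

```bash
python3 -c "
from ov import *
go(*m2w(-46,0.6),.066,-11);ov('pics/g13.png')"
```

```text
t 23.1 tcp [ 0.5079 -0.1725  0.0718] yaw -10.72 F [-1.5237  0.1184  5.4535] M [ 0.0767  0.4416 -0.0215] w 25.7
mag xyz mm [-44.2311   0.4339] Fmag [-1.5183 -0.1745] zaxis [ 0.0231  0.017  -0.9996]
total units now-axes [-0.0753 -0.0021  0.2315]
spin units 0.035 units after spin [-0.0708 -0.0066  0.2328]
```

View pics/g13.png

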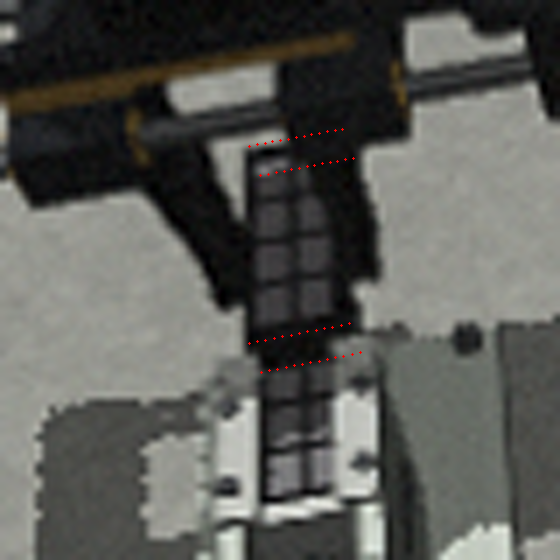

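Call:
servo_tool --deltas '[{"slide":[-0.05,0,0.12],"spin":0.03},{"slide":[-0.03,0,0.12],"spin":0},{"slide":[-0.02,0,0.1],"spin":0}]'

```text
time_s: 23.45
tcp_pos: [0.5084, -0.1727, 0.0672]
ee_rot: [[0.982, -0.188, 0.031], [-0.188, -0.982, 0.015], [0.028, -0.02, -0.999]]
wrist_force: [-2.3, 1.1, 7.1]
gripper_width: 0.296
```

```bash
python3 -c "
from ov import *
go(*m2w(-46,0.6),.066,-11)"
```

```text
t 23.45 tcp [ 0.5084 -0.1727  0.0672] yaw -10.86 F [-2.2826  1.096   7.1461] M [0.1202 0.568  0.0101] w 25.7
mag xyz mm [-43.6744   0.3767] Fmag [-2.4498  0.6403] zaxis [ 0.031   0.0149 -0.9994]
total units now-axes [-0.0943 -0.0083  0.0447]
spin units 0.018 units after spin [-0.093  -0.0089  0.0472]
```

Call:
servo_tool --deltas '[{"slide":[0.05,0,0.09],"spin":0},{"slide":[0.13,0,0.05],"spin":0},{"slide":[0.13,0,0.03],"spin":0}]'

```text
time_s: 23.75
tcp_pos: [0.5174, -0.1747, 0.0668]
ee_rot: [[0.982, -0.186, 0.036], [-0.187, -0.982, 0.013], [0.033, -0.02, -0.999]]
wrist_force: [-1.7, -0.1, 6.1]
gripper_width: 0.295
```

```bash
python3 -c "
from ov import *
go(*m2w(-23,0.6),.066,-11);ov('pics/g14.png')"
```

```text
t 23.75 tcp [ 0.5174 -0.1747  0.0668] yaw -10.76 F [-1.6916 -0.0862  6.1158] M [ 0.0108  0.4989 -0.0139] w 25.6
mag xyz mm [-34.475    0.1093] Fmag [-1.6441 -0.4074] zaxis [ 0.0356  0.0132 -0.9993]
total units now-axes [ 0.4577 -0.0167  0.0492]
spin units 0.031 units after spin [ 0.459  -0.0196  0.0339]
```

View pics/g14.png

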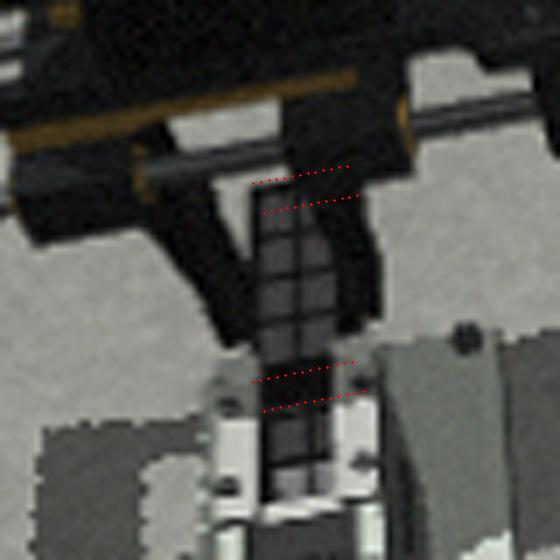

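Call:
servo_tool --deltas '[{"slide":[0.06,0,0.06],"spin":0.02},{"slide":[0.1,0,0.02],"spin":0},{"slide":[0.1,0,0.02],"spin":0}]'

```text
time_s: 24.1
tcp_pos: [0.5259, -0.1767, 0.0684]
ee_rot: [[0.982, -0.187, 0.04], [-0.188, -0.982, 0.011], [0.038, -0.019, -0.999]]
wrist_force: [-2.1, -0.3, 3.2]
gripper_width: 0.291
```

```bash
python3 -c "
from ov import *
go(*m2w(-20,0.6),.066,-11);ov('pics/g14.png')"
```

```text
t 24.1 tcp [ 0.5259 -0.1767  0.0684] yaw -10.83 F [-2.0507 -0.2844  3.1838] M [0.1851 0.6984 0.0136] w 25.3
mag xyz mm [-25.7636  -0.223 ] Fmag [-1.9588 -0.6704] zaxis [ 0.0404  0.0113 -0.9991]
total units now-axes [ 0.2269 -0.0303  0.1033]
spin units 0.022 units after spin [ 0.2305 -0.0329  0.0941]
```

View pics/g14.png

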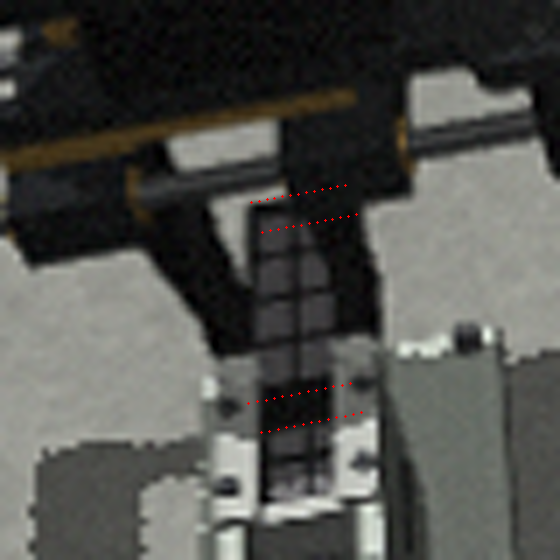

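Call:
servo_tool --deltas '[{"slide":[0.1,-0.01,0],"spin":0},{"slide":[0.1,-0.01,0],"spin":0}]'

```text
time_s: 24.35
tcp_pos: [0.5297, -0.1772, 0.0687]
ee_rot: [[0.982, -0.187, 0.038], [-0.188, -0.982, 0.012], [0.035, -0.018, -0.999]]
wrist_force: [-2.9, -0.0, 2.4]
gripper_width: 0.292
```

Call:
servo_tool --deltas '[{"slide":[0,0,0],"spin":0},{"slide":[0,0,0],"spin":0},{"slide":[0,0,0],"spin":0}]' --gripper 120

```text
time_s: 24.65
tcp_pos: [0.5309, -0.1771, 0.0679]
ee_rot: [[0.981, -0.188, 0.04], [-0.188, -0.982, 0.012], [0.037, -0.019, -0.999]]
wrist_force: [-0.2, 0.6, 0.5]
gripper_width: 0.475
```

```bash
python3 -c "
from ov import *
go(*m2w(-20,0.6),.066,-11);ov('pics/g15.png')"
```

```text
t 24.65 tcp [ 0.5309 -0.1771  0.0679] yaw -10.86 F [-0.2483  0.5681  0.5005] M [-0.0452  0.0276  0.0109] w 41.3
mag xyz mm [-20.752   0.347] Fmag [-0.3521  0.5103] zaxis [ 0.0401  0.0118 -0.9991]
total units now-axes [ 0.0273 -0.0086  0.0755]
spin units 0.017 units after spin [ 0.0301 -0.0101  0.0743]
```

View pics/g15.png

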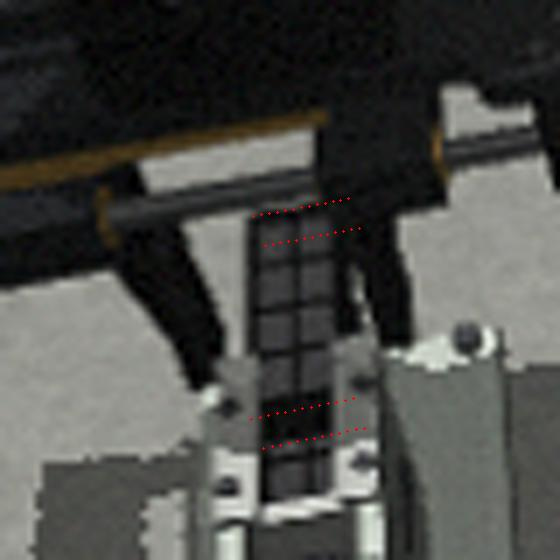

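Call:
servo_tool --deltas '[{"slide":[0,0,-0.5],"spin":0},{"slide":[0,0,-0.8],"spin":0},{"slide":[-0.6,0,-0.1],"spin":0},{"slide":[-0.8,0,0],"spin":0},{"slide":[-0.8,0,0],"spin":0},{"slide":[-0.3,0,0],"spin":0},{"slide":[0,0,0],"spin":0},{"slide":[0,0,0],"spin":0}]' --gripper 255

```text
time_s: 25.5
tcp_pos: [0.4702, -0.166, 0.1071]
ee_rot: [[0.981, -0.186, 0.049], [-0.187, -0.982, 0.01], [0.047, -0.019, -0.999]]
wrist_force: [0.9, 0.8, -0.3]
gripper_width: 0.011
```

```bash
python3 -c "
from ov import *
go(*m2w(-82,0.6),.0695,-11);ov('pics/g15.png')"
```

```text
t 25.5 tcp [ 0.4702 -0.166   0.1071] yaw -10.78 F [ 0.8705  0.7829 -0.3074] M [-0.0421  0.0647  0.0385] w 1.0
mag xyz mm [-82.4502  -0.3252] Fmag [0.7051 0.9346] zaxis [ 0.0493  0.0101 -0.9987]
total units now-axes [-0.052  -0.0082  1.5045]
spin units 0.028 units after spin [ 0.018  -0.037   1.5048]
```

View pics/g15.png

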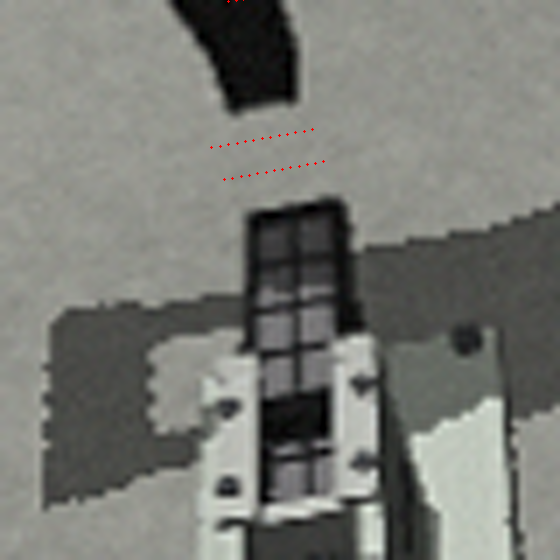

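Call:
servo_tool --deltas '[{"slide":[-0.2,0,0.5],"spin":0.02},{"slide":[-0.1,0,0.6],"spin":0},{"slide":[0,0,0.32],"spin":0},{"slide":[0,0,0.03],"spin":0}]'

```text
time_s: 25.95
tcp_pos: [0.4694, -0.1648, 0.0703]
ee_rot: [[0.981, -0.188, 0.054], [-0.189, -0.982, 0.009], [0.051, -0.019, -0.999]]
wrist_force: [0.6, -0.9, 0.9]
gripper_width: 0.006
```

```bash
python3 -c "
from ov import *
go(*m2w(-50,0.4),.0695,-11)"
```

```text
t 25.95 tcp [ 0.4694 -0.1648  0.0703] yaw -10.91 F [ 0.6245 -0.9191  0.9029] M [-0.0372  0.1425 -0.042 ] w 0.5
mag xyz mm [-83.4674   0.6922] Fmag [ 0.7884 -0.7831] zaxis [ 0.0539  0.0091 -0.9985]
total units now-axes [1.3353 0.0158 0.0998]
spin units 0.012 units after spin [1.3387 0.0117 0.0315]
```

Call:
servo_tool --deltas '[{"slide":[0.2,0,0.02],"spin":0},{"slide":[0.15,0,0.02],"spin":0},{"slide":[0.1,0,0.01],"spin":0},{"slide":[0.1,0,0.01],"spin":0},{"slide":[0.1,0,0.01],"spin":0},{"slide":[0.1,0,0.01],"spin":0}]'

```text
time_s: 26.55
tcp_pos: [0.4868, -0.1686, 0.0693]
ee_rot: [[0.981, -0.189, 0.046], [-0.19, -0.982, 0.01], [0.044, -0.018, -0.999]]
wrist_force: [-3.6, 0.7, 0.8]
gripper_width: 0.006
```

Call:
servo_tool --deltas '[{"slide":[0.1,0,0.01],"spin":0},{"slide":[0.1,0,0.01],"spin":0},{"slide":[0.1,0,0.01],"spin":0}]'

```text
time_s: 26.85
tcp_pos: [0.4944, -0.1701, 0.069]
ee_rot: [[0.981, -0.189, 0.046], [-0.19, -0.982, 0.01], [0.043, -0.018, -0.999]]
wrist_force: [-3.3, 0.4, 1.6]
gripper_width: 0.009
```

```bash
python3 -c "
from ov import *
go(*m2w(-50,0.4),.0695,-11);ov('pics/g16.png')"
```

```text
t 26.85 tcp [ 0.4944 -0.1701  0.069 ] yaw -10.95 F [-3.3163  0.3952  1.6328] M [0.1811 0.9398 0.0377] w 0.8
mag xyz mm [-57.9265   0.2073] Fmag [-3.3308 -0.2448] zaxis [ 0.0458  0.0098 -0.9989]
total units now-axes [ 0.3176 -0.0075 -0.0061]
spin units 0.006 units after spin [ 0.3171 -0.0077 -0.0199]
```

View pics/g16.png

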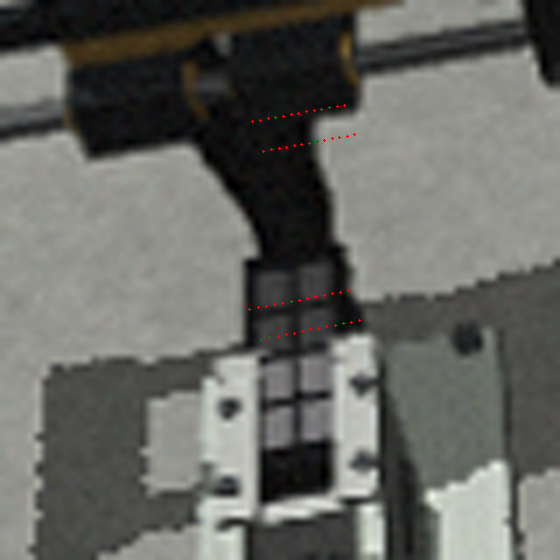

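Sliding freely at 3.3 N. I'll take it slowly from here.

Call:
servo_tool --deltas '[{"slide":[0.1,0,0],"spin":0},{"slide":[0.08,0,0],"spin":0}]'

```text
time_s: 27.1
tcp_pos: [0.4992, -0.171, 0.069]
ee_rot: [[0.981, -0.189, 0.045], [-0.19, -0.982, 0.01], [0.043, -0.018, -0.999]]
wrist_force: [-3.8, 0.0, 1.3]
gripper_width: 0.006
```

Call:
servo_tool --deltas '[{"slide":[0.06,0,0],"spin":0},{"slide":[0.06,0,0],"spin":0}]'

```text
time_s: 27.3
tcp_pos: [0.5023, -0.1717, 0.069]
ee_rot: [[0.981, -0.189, 0.045], [-0.19, -0.982, 0.01], [0.042, -0.018, -0.999]]
wrist_force: [-2.8, 1.6, 0.5]
gripper_width: 0.007
```

Call:
servo_tool --deltas '[{"slide":[0.06,0,0],"spin":0},{"slide":[0.06,0,0],"spin":0}]'

```text
time_s: 27.5
tcp_pos: [0.5033, -0.172, 0.0686]
ee_rot: [[0.981, -0.19, 0.04], [-0.19, -0.982, 0.011], [0.037, -0.018, -0.999]]
wrist_force: [-7.0, 2.5, 3.3]
gripper_width: 0.005
```

```bash
python3 -c "
from ov import *
go(*m2w(-49,0.4),.0695,-11)"
```

```text
t 27.5 tcp [ 0.5033 -0.172   0.0686] yaw -10.98 F [-7.0311  2.5153  3.3198] M [0.5824 1.9688 0.0685] w 0.5
mag xyz mm [-48.8031   0.1108] Fmag [-7.3819  1.1275] zaxis [ 0.04    0.0107 -0.9991]
total units now-axes [-0.0066 -0.0122 -0.0345]
spin units 0.002 units after spin [-0.0079 -0.0116 -0.0345]
```

Call:
servo_tool --deltas '[{"slide":[0.08,0,0],"spin":0},{"slide":[0.09,0,0],"spin":0}]'

```text
time_s: 27.7
tcp_pos: [0.5033, -0.1723, 0.0678]
ee_rot: [[0.981, -0.191, 0.03], [-0.191, -0.981, 0.012], [0.027, -0.018, -0.999]]
wrist_force: [-6.6, 1.4, 2.5]
gripper_width: 0.001
```

```bash
python3 -c "
from ov import *
st()"
```

```text
t 27.7 tcp [ 0.5033 -0.1723  0.0678] yaw -11.03 F [-6.5574  1.4095  2.4591] M [0.6277 2.008  0.0522] w 0.1
mag xyz mm [-48.7938  -0.1636] Fmag [-6.7059  0.1324] zaxis [ 0.0303  0.0123 -0.9995]
```

Call:
servo_tool --deltas '[{"slide":[-0.3,0,0],"spin":0},{"slide":[-0.5,0,-0.3],"spin":0},{"slide":[-0.2,0,-0.8],"spin":0},{"slide":[0,0,-0.6],"spin":0},{"slide":[-0.4,0,-0.4],"spin":0},{"slide":[0,0,0],"spin":0},{"slide":[0,0,0],"spin":0}]'

```text
time_s: 28.4
tcp_pos: [0.4711, -0.1662, 0.1255]
ee_rot: [[0.981, -0.188, 0.052], [-0.189, -0.982, 0.009], [0.05, -0.019, -0.999]]
wrist_force: [0.4, -0.1, 0.2]
gripper_width: -0.0
```

```bash
python3 -c "
from ov import *
st();ov('pics/g17.png')
c=optics.capture('scene');cv2.imwrite('pics/s3.png',c['frame'][:,:,::-1])"
```

```text
t 28.4 tcp [ 0.4711 -0.1662  0.1255] yaw -10.91 F [ 0.3786 -0.0912  0.1654] M [-0.0535  0.1437 -0.066 ] w -0.0
mag xyz mm [-81.4824  -0.3593] Fmag [ 0.389  -0.0172] zaxis [ 0.0523  0.0095 -0.9986]
```

View pics/g17.png

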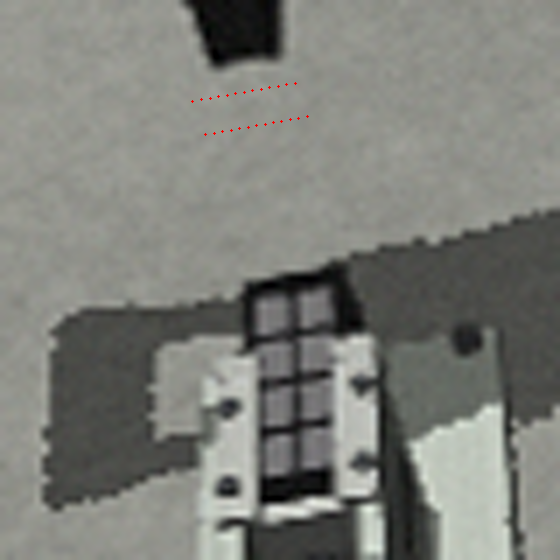

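View pics/s3.png

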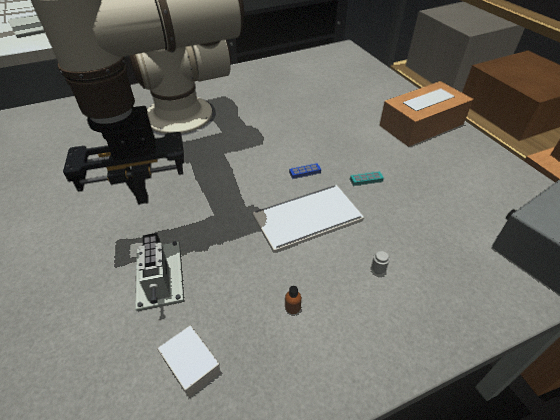

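Call:
servo_tool --deltas '[{"slide":[0,-0.5,-0.3],"spin":0},{"slide":[0,-0.9,-0.3],"spin":0},{"slide":[0,-0.9,0],"spin":0},{"slide":[0,-0.9,0],"spin":0},{"slide":[0,-0.9,0],"spin":0},{"slide":[0,-0.9,0],"spin":0},{"slide":[0,-0.9,0],"spin":0},{"slide":[0,-0.9,0],"spin":0},{"slide":[0,-0.9,0],"spin":0},{"slide":[0,-0.3,0],"spin":0}]'

```text
time_s: 29.5
tcp_pos: [0.5119, 0.0425, 0.1432]
ee_rot: [[0.981, -0.189, 0.049], [-0.19, -0.982, 0.009], [0.047, -0.018, -0.999]]
wrist_force: [-0.4, -0.8, 0.1]
gripper_width: 0.005
```

```bash
python3 -c "
from h import *
st()
L=[]
for n in ('scene','top'):
    c=optics.capture(n);p=proj(c,np.r_[m2w(-15,0),.07]).astype(int)
    L.append(cv2.resize(c['frame'][p[1]-35:p[1]+35,p[0]-25:p[0]+25,::-1],None,fx=8,fy=8,interpolation=2))
    im=L[-1]
    if n=='top':
      for z,x in((.076,-39),(.064,-39),(.064,-48)):
        for k in np.linspace(-13,13,9):
          q=(proj(c,np.r_[m2w(x,k+.6),z])-p+[25.5,35.5])*8;cv2.circle(im,tuple(int(v) for v in q),1,(0,0,255),-1)
cv2.imwrite('pics/f.png',np.hstack(L))"
```

```text
t 29.5 tcp [0.5119 0.0425 0.1432] yaw -10.95 F [-0.4343 -0.7849  0.1233] M [-0.0454  0.1222 -0.0478] w 0.5
mag xyz mm [-81.3008 212.2658] Fmag [-0.2765 -0.8534] zaxis [ 0.0491  0.0088 -0.9988]
```

View pics/f.png

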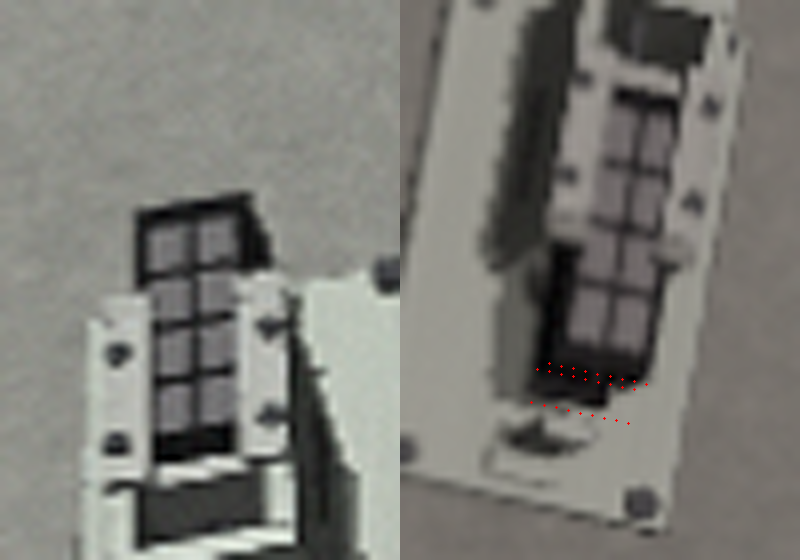

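```bash
python3 -c "
from h import *
c=optics.capture('top');p=proj(c,np.r_[m2w(-35,0),.06]).astype(int)
im=cv2.resize(c['frame'][p[1]-20:p[1]+20,p[0]-20:p[0]+20,::-1],None,fx=14,fy=14,interpolation=2)
b=im.copy()
for z,x,w,col in((.076,-39,13,(0,0,255)),(.064,-39,13,(0,255,0)),(.052,-39,13,(0,255,0)),(.052,-43,12,(255,0,0))):
  for k in np.linspace(-w,w,15):
    q=(proj(c,np.r_[m2w(x,k+.6),z])-p+[20.5,20.5])*14;cv2.circle(im,tuple(int(v) for v in q),2,col,-1)
cv2.imwrite('pics/f2.png',np.hstack([im,cv2.convertScaleAbs(b,alpha=2.2)])[:,:800] if 0 else cv2.resize(np.hstack([im,cv2.convertScaleAbs(b,alpha=2)]),(800,400)))"
```

```text
(no output)
```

View pics/f2.png

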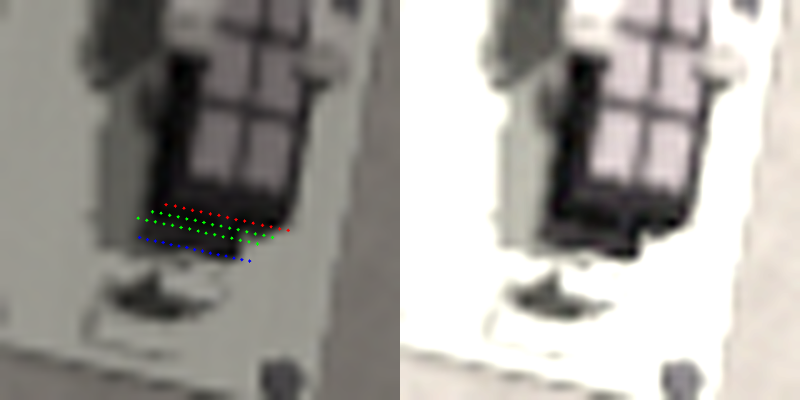

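```bash
python3 -c "
from station import r
print(r.finish_job())"
```

```text
the job is handed in; nothing more can be done
None
```

I loaded both black slides into the magazine, the second on top of the first, and handed the job in at about 30 s of the 72 s. No verdict was reported.

**Method:** I gripped each slide across its width and pressed it down against the follower. The highest press force I read was about 5.6 to 7 N. I worked each one about 13 mm in under the lips, then let go and pushed its rear end home with the shut fingers.

**Push home:** Both slides slid at about 3 N and then stopped dead. The first stopped with the TCP at magazine x -48.9 mm and the second at -48.8 mm. I held each there at 6 to 7 N, which leaves roughly 3 to 4 N on the backstop by my estimate. The highest push I read was 7.4 N.

**Last checks:**
- **Upper slide:** both camera views show it under the lips and at the stop plate.
- **Flushness:** in the top view the lower slide shows no overhang at the rear. I judge the two flush to within about 2 mm. The dark strip that does stick out matches the follower.
- **Bystanders:** the dropper, objective and white box look unmoved in the scene view, and the gripper is clear of everything.

**What disagreed or drifted:**
- The two cameras differed by 1 to 2 mm on the magazine's sideways position, so I used the value that also matched the arm.
- The magazine frame origin turned out to be about 6.6 mm off the base plate's middle.
- The tool tilted by up to 3° during the moves. The slides were let go under the lips, so this should not have affected how they sit.

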